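Press a tin's lid home in the trigger press and box the tin

ROBOT

A 7-joint arm with a two-finger parallel gripper is mounted at the origin on the work surface. World frame = base frame: x ahead of the robot, y to its left, z up, the work surface at z = 0. Lengths are in mm, angles in rad, forces in N, time in s.
With the tool pointing down it reaches from about 400 to 875 mm from the base axis. Payload 4.4 kg.
Tool frame: the origin (TCP) lies at the very end of the fingers, on their centre line; the grasp point (between the pads) lies 19 mm behind it; z points along the fingers, x is the direction in which the jaws open and shut, and the axes are right-handed (so a half turn about z gives the same grasp; the last joint's range is limited). The gripper opens to 85 mm and grips with 20 to 120 N. Pads are 22 mm wide; open, the fingers measure 114 mm over their backs; the gripper's body (76 mm by 85 mm) begins 54 mm behind the grasp point. The pads swing forward as they close: fully open they stand 13 mm farther back than shut.
Start: joints at [1.073, 0.628, 0.038, 1.517, -0.027, 0.996, -0.02], TCP at [272.057, -590.341, 231.313] pointing down, gripper open.
Joint ranges: [-3.06, 3.06], [-0.37, 2.12], [-1.25, 1.32], [0.18, 2.47], [-1.1, 4.24], [0.23, 1.98], [-2.94, 2.94]. Speed limits (rad/s): [2.57, 2.57, 3.14, 3.14, 3.14, 3.14, 3.14].

INTERFACE

Orientations are given as [roll, pitch, yaw] about the fixed x, y, z axes, in that order (R = Rz(yaw) Ry(pitch) Rx(roll)).
In Python, from cell import * gives the robot as it stands. The module is installed in compiled form; this text tells all that it offers.
- The arm moves only by the tool play_rows, never from a script. Its argument "targets" is a list of rows, each an object with "slide": the shift along the tool's x, y, z in mm, a list of three; "turn": the turn, a rotation vector about the tool's x, y, z in degrees, a list of three; "hand": the finger opening in mm, from 0 to 85.4. A call has 1 to 5 rows; each row shifts and turns the commanded pose from where the row before left it, along the tool's axes as they then stand; what a row does not reach is not made up. A row lasts 1/8 s, in which the tool goes at most 62.5 mm and 10.7 degrees, less where a joint would pass 70% of its speed; a pose out of reach is approached as far as the arm can. A call is refused whole if a number of a shift passes 62.5 or a number of a turn 10.7, either way. A call with a gripper value outside its range is refused whole. The fingers move at their own pace and stop on an object; the grip force is fixed at half the most. Time passes only in rows, so rows that do not move let the fingers close. It gives the time, the measured TCP pose, the force and the opening at its end, in the units of the state.
- read_state(): the state, without advancing time (a new reading comes with each control period).
- get_image(name): name is "side" or "top" or "wrist"; returns (picture, depth): 420x560x3 uint8, blue, green, red; 420x560 float32, mm along the optical axis (not along the pixel's ray), 0 where there is no reading.
- calibration(name): a dict with "K" (3x3 intrinsics, pixels), "R" (3x3) and "t" (3): a world point X has camera coordinates R X + t. Camera axes: x right, y down, z forward; pixel columns grow to the right and rows downward; lengths in mm; the calibration is good to about 2 mm. A picture is of the moment at which its call begins: read the wrist's pose just before it. calibration takes no time and is no camera call; for the wrist camera it gives the pose at the moment of the call.
- finish_job(): hands the job in, once; it reports no verdict.
The state is a dict: "clock": time; "qpos": joint angles; "qd": joint speeds; "tau": joint torques, N m; "eef_pos": TCP position; "tool_rot": TCP orientation; "force": force on the tool from outside, world axes, zero at the start; "torque": the same for the moment, N m; "width": finger opening in mm.
Only numpy, scipy, OpenCV 4.12 (cv2) and the standard library are available. Lean on these libraries where they do the work, as an engineer would, in place of code of your own. Each camera call takes 0.05 s, during which the arm holds its last target.

TASK

A filled tin stands under the pad of the bench press with its lid only started. Squeeze the press's trigger towards its grip, stroke after stroke, until the pad has pushed the lid fully home, and stop there so that the tin is not crushed; then hold the release lever down until the ram has sprung right back up. Take the tin out, keep it upright, and set it down without dropping it in the free part of the low cardboard tray, beside the two finished tins, leaving everything else where it is.

Things in the scene. Friction and masses are not known exactly. Their poses are not given: they have to be found in the camera images.
- press: Bench lid press, built like a one-hand bar clamp, screwed down. Origin: on the table, straight below the ram axis; z up; +y points roughly to the robot. Steel base plate 12 mm thick, x -60 to 135, y -60 to 60 mm; the tin stands on it. Post at x 85 to 115 mm, 26 mm wide. Grip leans out at the -x end of the head, release lever at the +x end; open between pad and base on both y sides.
- grip_mid (a point): On the centre line of the fixed black grip, 82 mm up from its foot at the press frame's (-40, 0, 225) mm. The grip is 20 mm thick, 26 mm wide (y), leans 35 degrees from vertical: it rises along (-0.574, 0, 0.819) of the press frame and ends 30 mm beyond this point. Its back faces along (0.819, 0, 0.574), the trigger is on the opposite side.
- trigger_face (a point): Middle of the trigger's outer face (away from the grip), level with grip_mid, 92 mm from its pivot at the press frame's (-48, 0, 207) mm. Black bar 10 mm thick, 22 mm wide, 100 mm long from the pivot, alongside the grip on its lower, -x side. Here trigger and grip together are 51 mm across at rest, and 32 mm when squeezed fully (then parallel, 2 mm apart).
- trigger (a joint): Angle, rad: 0 at rest (spring return), 0.21 squeezed against the grip. A full squeeze lowers the ram a 5 mm notch (more if fast) and a pawl holds it. At the finger it takes 2 to 8 N with the ram free, some 14 N while the lid moves (the pad pushes about 2.5 times as hard). With the lid home it goes stiff: 25 N stops at about 0.13, 40 N at 0.16. 20 to 40 N is right, 60 N and more crushes the tin.
- ram (a joint): How far the ram is down, m: 0 fully up, 0.089 at most. It starts partly down (0.060 to 0.071), held by the ratchet. With the lid home it stops at about 0.082 under the squeeze and sinks back to the notch at 0.080: further strokes gain nothing. A spring lifts it right up in about a second while the release lever is held down.
- release_top (a point): Top of the release lever, 50 mm from its hinge, where a finger presses it. Lever: steel plate 62 mm long, 24 mm wide, 5 mm thick, hinged at the press frame's (108, 0, 266) mm and pointing to +x, its free end slightly raised; pressed down from above.
- release (a joint): Angle of the release lever, rad: 0 at rest (a spring returns it), 0.22 fully down (the pressing point has then gone down 11 mm; about 6 N). The ratchet is free beyond about 0.15, only while the lever is held.
- tin_mid (a point): On the axis of the tin to be closed, 37 mm above its underside, half-way up. z is its axis. Tin: round, 66 mm diameter, 74.5 mm tall with the lid home, 0.2 to 0.46 kg, a paper band round it. At the start it stands on the base plate under the pad, within 9 mm of the ram axis.
- lid (a joint): How far the slip lid still stands up from its home position, m: 0 fully home (its skirt meets the tin's shoulder 62 mm above the underside), 0.004 to 0.007 at the start. The lid has the tin's diameter, is 12.5 mm tall and tight on the neck.
- tray: Low open cardboard tray, fixed, 205 mm (x) by 156 mm (y), walls 32 mm high and 4 mm thick, floor 4 mm thick. Origin: centre of its underside. The two finished tins stand in its +x half; its -x half, towards the robot, is free.
- tray_free (a point): Middle of the free part of the tray, on the floor of the tray, 40 mm on the -x side of its centre.
- done_a: A finished tin in the tray, same size as the other tin; leave it. Origin: centre of the underside.
- done_b: The second finished tin in the tray; leave it. Origin: centre of the underside.
- soup_can: Food can, 66 mm diameter, 101 mm tall; leave it. Origin: centre of the underside.
- bean_can: Food can, 73 mm diameter, 110 mm tall; leave it. Origin: centre of the underside.
- sauce_jar: Jar, 72 mm diameter, 125 mm tall; leave it. Origin: centre of the underside.
- broth: Broth carton 62 x 92 x 165 mm tall; leave it. Origin: centre of the underside.
- spare_lids: Stack of three spare lids, 66 mm diameter, 38 mm tall; leave it. Origin: centre of the underside.
- lid_top (a point): Centre of the lid's top, the point that the pad meets (its rim stands 1 mm higher than the panel).
- pad: The ram's round rubber pad, 40 mm diameter, 14 mm thick. Origin: centre of its underside, 168 mm above the table with the ram fully up.
- tin: The tin to be closed (see tin_mid). Origin: centre of its underside.
- head_mid (a point): Centre of the underside of the press's head above the base, 190 mm over the table, on the ram axis. Head: grey block, press x -55 to 120 mm, 34 mm wide in y, 190 to 268 mm high. The ram, an upright notched flat steel bar 29 x 8 mm, passes through it here; its top end is 341 mm high when the ram is up.
Mind the look-alikes: they are no part of the job. Leave any pink, turquoise or yellow look-alike of the tin alone.

How it is judged:
By the outcome, as a careful person would: the job done as asked, in the order asked, and still so for the second after the job is handed in, with the robot touching nothing.
It also fails if it takes over 67 s, if anything falls off the work surface, if the arm or the gripper's body presses on something with over 40 N, if the wrist force passes 120 N, or if a joint passes its speed limit or range.

## Working session

There is one attempt and no reset: what is moved stays moved. The work goes in short steps, Python scripts to look and compute and a tool call to move; the robot and the scene stay as the last step left them, time stands still between calls to the robot, and variables do not carry over. Pictures are saved under pics/ and viewed, and the job is handed in when it is done.

Besides the shell and the picture viewer there is one more tool, called as name(argument=value, ...) on one line, values as JSON. play_rows: Moves the arm, as the interface text tells. Its arguments: {"type":"object","properties":{"targets":{"type":"array"}},"required":["targets"]}

```bash
mkdir -p pics; ls; python3 - <<'E'
from cell import *
import cv2, numpy as np
s=read_state(); print({k:np.round(v,3).tolist() for k,v in s.items()})
for n in ["side","top","wrist"]:
    c=calibration(n); im,d=get_image(n); cv2.imwrite(f"pics/{n}0.png",im); np.savez(f"pics/{n}0.npz",im=im,d=d,**c)
    print(n,np.round(c["K"],1).tolist(),np.round(c["R"],3).tolist(),np.round(c["t"],1).tolist(), "cam pos",np.round(-c["R"].T@c["t"],0))
E
```

```text
pics
{'clock': 0.0, 'qpos': [1.073, 0.629, 0.038, 1.518, -0.027, 0.996, -0.02], 'qd': [0.001, -0.0, 0.001, 0.001, 0.003, 0.001, 0.0], 'tau': [0.0, -56.339, 1.227, -19.344, 0.011, 0.011, 0.0], 'eef_pos': [271.834, -589.724, 230.389], 'tool_rot': [-3.142, 0.002, -1.139], 'force': [-0.06, 0.373, -0.188], 'torque': [-0.016, -0.073, -0.014], 'width': 85.252}
side [[414.3, 0.0, 272.4], [0.0, 414.3, 216.0], [0.0, 0.0, 1.0]] [[-0.933, -0.359, -0.003], [-0.218, 0.574, -0.789], [0.285, -0.736, -0.614]] [538.3, 261.9, 1215.4] cam pos [213. 938. 954.]
top [[379.2, 0.0, 274.1], [0.0, 379.2, 208.8], [0.0, 0.0, 1.0]] [[-0.008, -1.0, 0.001], [-0.998, 0.008, -0.063], [0.063, -0.001, -0.998]] [54.3, 578.6, 1128.1] cam pos [ 507.   51. 1162.]
wrist [[343.0, 0.0, 279.8], [0.0, 343.0, 208.9], [0.0, 0.0, 1.0]] [[0.419, -0.908, -0.0], [-0.877, -0.404, 0.26], [-0.237, -0.109, -0.965]] [-650.1, -35.0, 377.8] cam pos [ 331. -563.  374.]
```

View pics/side0.png

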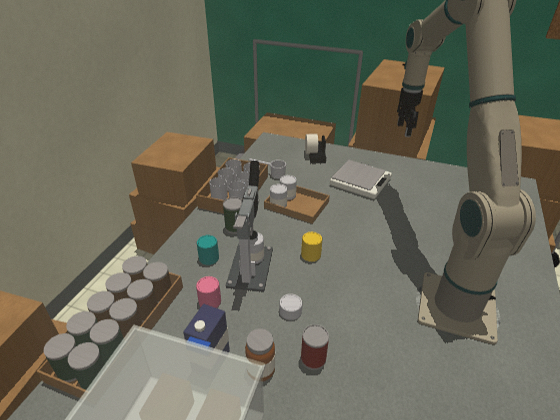

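View pics/top0.png

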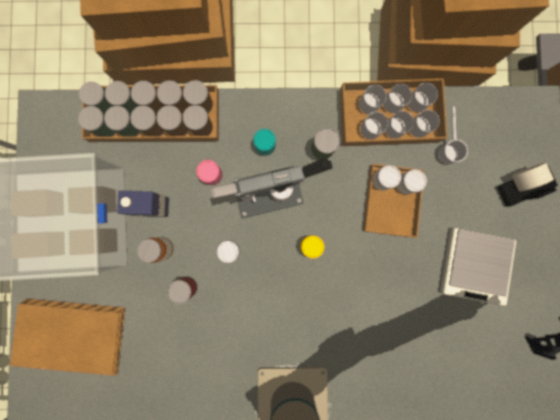

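View pics/wrist0.png

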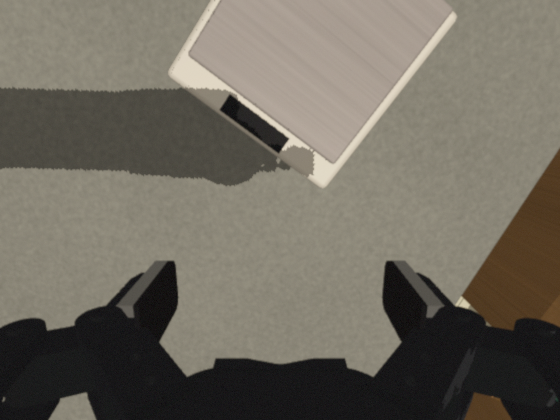

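```bash
cat > h.py <<'E'
from cell import *
import cv2, numpy as np, glob
from scipy.spatial.transform import Rotation as Ro
def cloud(d,c):
    v,u=np.mgrid[0:d.shape[0],0:d.shape[1]]
    P=np.stack([(u-c["K"][0,2])/c["K"][0,0]*d,(v-c["K"][1,2])/c["K"][1,1]*d,d],-1)
    return (P-c["t"])@c["R"]
def proj(X,c):
    p=(np.atleast_2d(X)@c["R"].T+c["t"])@c["K"].T
    return p[:,:2]/p[:,2:]
def load(n): return np.load(f"pics/{n}.npz")
E
python3 - <<'E'
from h import *
a=load("top0"); P=cloud(a["d"],a)
v0,v1,u0,u1=120,240,190,345
Z=P[...,2]
print("table z",np.median(Z[260:300,200:260]))
for z0,z1 in [(3,20),(255,280),(285,345)]:
    m=np.zeros(Z.shape,bool); m[v0:v1,u0:u1]=True
    m&=(Z>z0)&(Z<z1)&(a["d"]>0)
    Q=P[m]; r=cv2.minAreaRect(Q[:,:2].astype(np.float32)); print(z0,len(Q),np.round(np.median(Q,0)),np.round(r[0]),np.round(r[1]),r[2], np.round(Q[:,2].mean()))
im=cv2.resize(a["im"][130:230,195:345],None,fx=5,fy=5,interpolation=cv2.INTER_CUBIC); cv2.imwrite("pics/topz.png",im)
b=load("side0"); im=cv2.resize(b["im"][145:300,190:290],None,fx=5,fy=3.8,interpolation=cv2.INTER_CUBIC) ; im=cv2.resize(b["im"][145:300,190:290],None,fx=3.8,fy=3.8,interpolation=cv2.INTER_CUBIC);cv2.imwrite("pics/sidez.png",im)
E
```

```text
table z 0.054102602947502125
3 2952 [621.  83.   5.] [672.  71.] [477. 369.] 89.55239868164062 8.0
255 1339 [631.  74. 263.] [635.  55.] [ 39. 292.] 13.013646125793457 265.0
285 209 [660. -55. 309.] [661. -54.] [26. 42.] 12.04491138458252 307.0
```

View pics/topz.png

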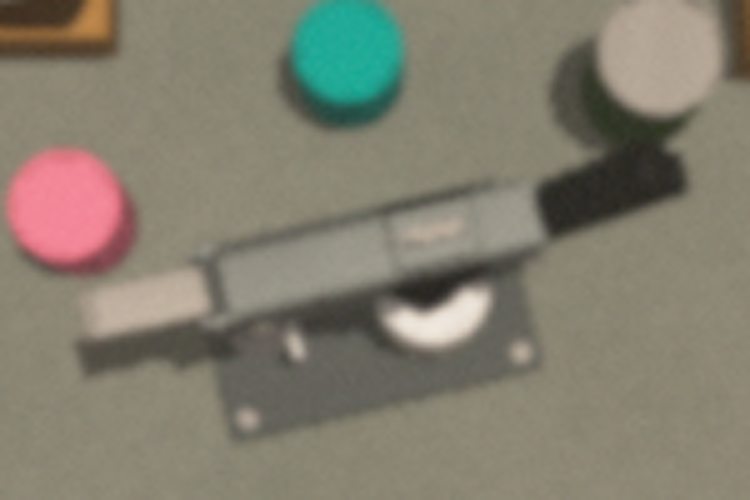

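View pics/sidez.png

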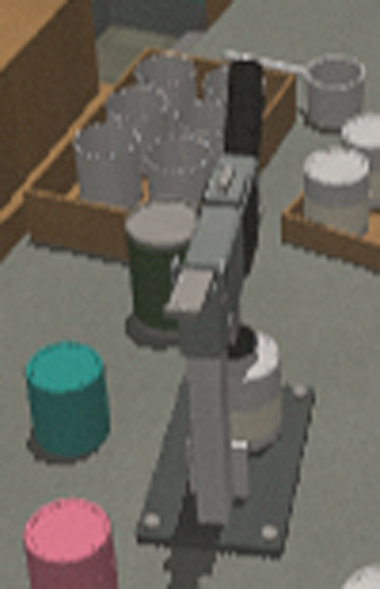

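```bash
python3 - <<'E'
from h import *
a=load("top0"); P=cloud(a["d"],a); Z=P[...,2]
m=np.zeros(Z.shape,bool); m[120:240,190:345]=True
H=P[m&(Z>258)&(Z<275)]
print(np.histogram(H[:,2],bins=8))
pl=m&(Z>8)&(Z<17); 
n,l,st,ce=cv2.connectedComponentsWithStats(pl.astype(np.uint8)); i=1+np.argmax(st[1:,4]); B=P[l==i]; print("plate",st[i],np.median(B[:,2]))
r=cv2.minAreaRect(B[:,:2].astype(np.float32)); print(r)
print(cv2.minAreaRect(H[:,:2].astype(np.float32)))
# PCA of head
ang=r[2]
for name,Q in (("head",H),("plate",B)):
    for deg in (10,11,12,13,14,15):
        # press x axis dir: world +y rotated; yaw = 90+deg
        t=np.radians(90+deg); ex=np.array([np.cos(t),np.sin(t)]); ey=np.array([-ex[1],ex[0]])
        A=Q[:,:2]@np.stack([ex,ey],1); print(name,deg,"x",np.percentile(A[:,0],[0,1,99,100]).round(1),"y",np.percentile(A[:,1],[0,1,99,100]).round(1), "spread",np.ptp(A[:,1]).round(1))
E
```

```text
(array([254, 265,  83,  34, 104, 141, 109, 101]), array([258.00024904, 260.11354159, 262.22683414, 264.34012668,
       266.45341923, 268.56671178, 270.68000433, 272.79329688,
       274.90658943]))
plate [237 183  67  35 949] 12.458242795779546
((605.5963134765625, 61.929935455322266), (64.9708251953125, 194.18792724609375), 12.68362045288086)
((633.6340942382812, 51.46345520019531), (38.82605743408203, 286.660888671875), 11.778258323669434)
head 10 x [-202.4 -183.2   76.9   84.2] y [-654.4 -652.7 -613.6 -610.8] spread 43.6
head 11 x [-213.6 -194.2   65.8   73.1] y [-652.1 -650.4 -614.  -611.2] spread 40.9
head 12 x [-224.8 -205.2   54.6   61.9] y [-650.3 -648.9 -614.  -611.4] spread 38.8
head 13 x [-235.8 -216.    43.4   50.7] y [-650.3 -647.3 -614.  -611.4] spread 38.9
head 14 x [-246.8 -226.9   32.2   39.5] y [-650.2 -646.6 -613.6 -611.2] spread 39.0
head 15 x [-257.7 -237.6   21.    28.6] y [-649.8 -646.1 -611.6 -610.7] spread 39.2
plate 10 x [-142.2 -139.7   51.2   54.1] y [-643.9 -638.7 -572.9 -570.7] spread 73.2
plate 11 x [-152.4 -150.3   40.6   43.1] y [-641.5 -637.2 -573.2 -571.3] spread 70.2
plate 12 x [-162.5 -161.    30.2   32.1] y [-638.8 -636.  -573.1 -571.7] spread 67.1
plate 13 x [-173.1 -171.6   19.5   21.2] y [-637.  -635.1 -572.7 -571.8] spread 65.2
plate 14 x [-183.8 -182.2    8.7   11.1] y [-637.3 -633.4 -571.  -570.2] spread 67.1
plate 15 x [-194.7 -192.5   -1.6    1. ] y [-637.3 -632.1 -568.8 -567. ] spread 70.3
```

```bash
cat >> h.py <<'E'
PR=dict(o=np.array([640.,31.]),yaw=np.radians(102.5))
def press(p,PR=PR):
    p=np.atleast_2d(np.asarray(p,float)); c,s=np.cos(PR["yaw"]),np.sin(PR["yaw"])
    R=np.array([[c,-s,0],[s,c,0],[0,0,1]])
    return p@R.T+np.array([*PR["o"],0])
def Rp(PR=PR):
    return Ro.from_euler("z",PR["yaw"]).as_matrix()
def box(x0,x1,y0,y1,z0,z1):
    P=[(x,y,z) for x in(x0,x1) for y in(y0,y1) for z in(z0,z1)]
    E=[(i,j) for i in range(8) for j in range(i) if bin(i^j).count("1")==1]
    return np.array(P,float),E
def boxes():
    B=[box(-60,135,-60,60,0,12),box(-55,120,-17,17,190,268),box(85,115,-13,13,12,190)]
    u=np.array([-.574,0,.819]);n=np.array([.819,0,.574]);f=np.array([-40,0,225.])
    P=np.array([f+u*a+n*b+np.array([0,c,0]) for a in(0,112) for b in(-10,10) for c in(-13,13)]); B.append((P,B[0][1]))
    return B
def overlay(im,c,s=1,off=(0,0),PR=PR):
    for P,E in boxes():
        q=((proj(press(P,PR),c)-off+.5)*s-.5)
        for i,j in E: cv2.line(im,tuple(np.round(q[i]*8).astype(int)),tuple(np.round(q[j]*8).astype(int)),(0,0,255),1,cv2.LINE_AA,3)
    return im
E
python3 - <<'E'
from h import *
a=load("top0"); im=cv2.resize(a["im"][120:230,195:345],None,fx=5,fy=5,interpolation=cv2.INTER_CUBIC); cv2.imwrite("pics/topo.png",overlay(im,a,5,(195,120)))
b=load("side0"); im=cv2.resize(b["im"][145:300,190:290],None,fx=3.8,fy=3.8,interpolation=cv2.INTER_CUBIC); cv2.imwrite("pics/sideo.png",overlay(im,b,3.8,(190,145)))
print(press([[-87,0,292.2],[158,0,270],[0,0,0]]))
E
```

```text
[[658.83024641 -53.93775262 292.2       ]
 [605.802541   185.25476912 270.        ]
 [640.          31.           0.        ]]
```

View pics/topo.png

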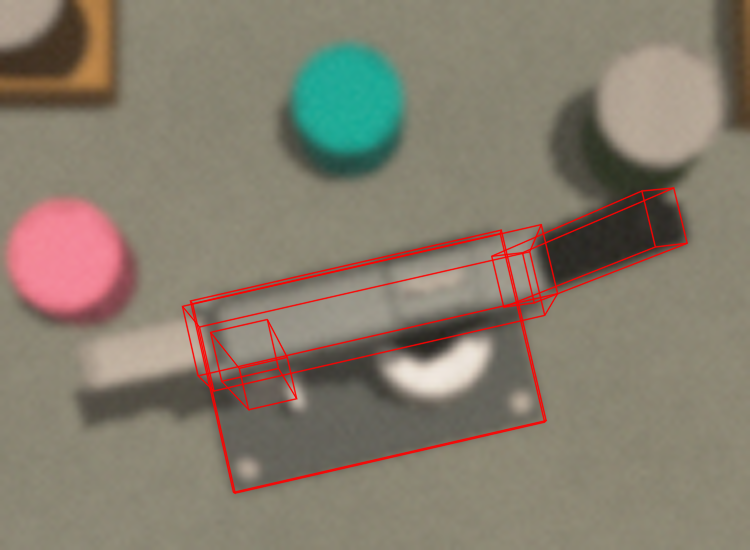

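View pics/sideo.png

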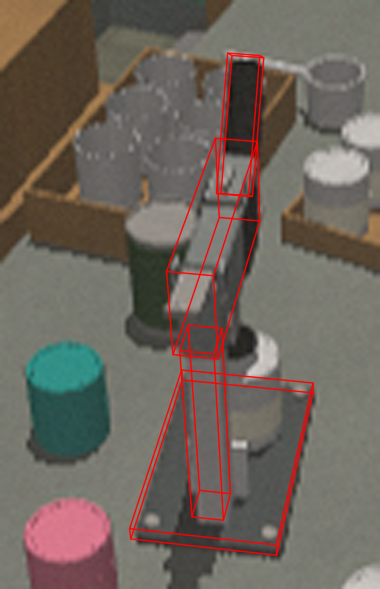

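```bash
cat >> h.py <<'E'
def pose():
    s=read_state(); return np.array(s["eef_pos"]),Ro.from_euler("xyz",s["tool_rot"]),s
def delta(pt,Rt,n=None):
    """slide/turn in tool frame to go from measured pose to pt,Rt; translation in current axes"""
    p,R,s=pose(); rv=(R.inv()*Ro.from_matrix(Rt)).as_rotvec(degrees=True)
    k=max(1,int(np.ceil(np.linalg.norm(rv)/10.2)),int(np.ceil(np.linalg.norm(pt-p)/58)))
    if n: k=n
    # per-row slide: straight line in world with constant incremental turn
    rows=[];C=R;st=(pt-p)/k
    for i in range(k):
        rows.append(np.round(C.inv().apply(st),1).tolist()); C=C*Ro.from_rotvec(rv/k,degrees=True)
    print("rows",k,"turn/row",np.round(rv/k,2).tolist()); 
    for r in rows: print(r)
n_=np.array([.819,0,.574]);u_=np.array([-.574,0,.819])
def Rgrip(): return Rp()@np.stack([-n_,[0,1,0],-u_],1)
E
python3 - <<'E'
from h import *
p,R,s=pose(); print(p,np.round(R.as_matrix(),2).tolist())
gm=np.array([-40,0,225])+82*u_
tcp=gm-15.5*n_-u_*22
st=tcp+100*u_
print(press(tcp),press(st)); delta(press(st)[0],Rgrip())
print(Ro.from_matrix(Rgrip()).as_euler("xyz"))
E
```

```text
[ 271.82976845 -589.91367594  230.59320371] [[0.42, -0.91, -0.0], [-0.91, -0.42, 0.0], [-0.0, 0.0, -1.0]]
[[658.85935754 -54.06906443 265.243     ]] [[ 671.28299138 -110.10845524  347.143     ]]
rows 11 turn/row [0.34, -3.16, 1.08]
[-24.4, -51.2, -10.6]
[-25.9, -50.8, -8.9]
[-27.3, -50.4, -7.1]
[-28.6, -49.9, -5.3]
[-29.8, -49.4, -3.3]
[-30.8, -48.8, -1.4]
[-31.8, -48.2, 0.6]
[-32.6, -47.6, 2.7]
[-33.3, -47.0, 4.8]
[-33.8, -46.3, 6.9]
[-34.2, -45.6, 9.1]
[ 3.14159265  0.61129936 -1.35263017]
```

play_rows(targets=[{"slide": [-24.4,-51.2,-10.6],"turn": [0.34,-3.16,1.08],"hand": 85},{"slide": [-25.9,-50.8,-8.9],"turn": [0.34,-3.16,1.08],"hand": 85},{"slide": [-27.3,-50.4,-7.1],"turn": [0.34,-3.16,1.08],"hand": 85},{"slide": [-28.6,-49.9,-5.3],"turn": [0.34,-3.16,1.08],"hand": 85},{"slide": [-29.8,-49.4,-3.3],"turn": [0.34,-3.16,1.08],"hand": 85}])

```text
clock: 0.78
eef_pos: [454.7, -370.7, 284.4]
tool_rot: [-3.125, 0.279, -1.232]
force: [0.3, -0.1, 0.3]
width: 85.0
```

play_rows(targets=[{"slide": [-30.8,-48.8,-1.4],"turn": [0.34,-3.16,1.08],"hand": 85},{"slide": [-31.8,-48.2,0.6],"turn": [0.34,-3.16,1.08],"hand": 85},{"slide": [-32.6,-47.6,2.7],"turn": [0.34,-3.16,1.08],"hand": 85},{"slide": [-33.3,-47,4.8],"turn": [0.34,-3.16,1.08],"hand": 85},{"slide": [-30,-42,-6],"turn": [0.34,-3.16,1.08],"hand": 85}])

```text
clock: 1.4
eef_pos: [634.3, -161.8, 346.2]
tool_rot: [-3.137, 0.557, -1.331]
force: [0.9, -0.3, -0.4]
width: 84.4
```

```bash
cat >> h.py <<'E'
def snap(tag,names=("wrist",)):
    for n in names:
        c=calibration(n); im,d=get_image(n); cv2.imwrite(f"pics/{n}{tag}.png",im); np.savez(f"pics/{n}{tag}.npz",im=im,d=d,**c)
E
python3 - <<'E'
from h import *
snap("1",("wrist","side"))
p,R,s=pose(); print(s["clock"],p,np.round(s["force"],1),np.round(s["qpos"],2),s["tool_rot"])
a=load("wrist1"); cv2.imwrite("pics/wrist1o.png",overlay(a["im"].copy(),a))
gm=np.array([-40,0,225])+82*u_
tcp=gm-15.5*n_-u_*22
delta(press(tcp+100*u_)[0],Rgrip())
E
```

```text
1.5 [ 636.83922284 -159.02913304  346.96191548] [-0.4 -0.9  0.5] [ 0.46  0.77 -0.08  1.05 -0.39  1.66 -0.9 ] [-3.12976409  0.55764661 -1.32123527]
rows 2 turn/row [0.16, -1.53, 0.76]
[-16.6, -22.6, 10.5]
[-16.6, -22.4, 11.0]
```

View pics/wrist1o.png

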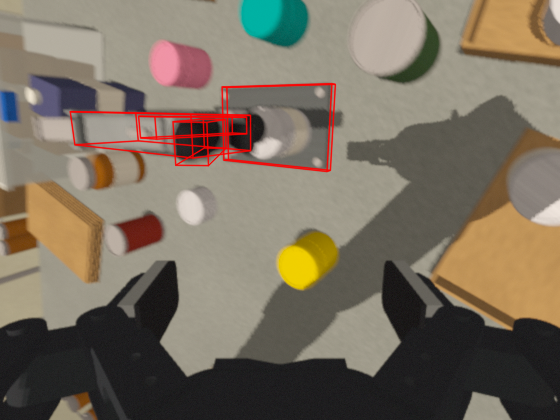

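View pics/side1.png

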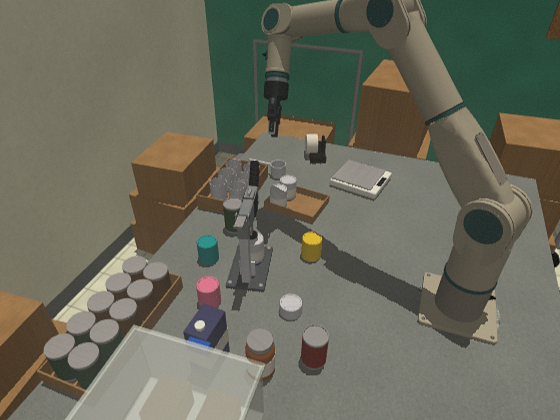

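play_rows(targets=[{"slide": [-16.6,-22.6,10.5],"turn": [0.16,-1.53,0.76],"hand": 80},{"slide": [-16.6,-22.4,11],"turn": [0.16,-1.53,0.76],"hand": 80},{"slide": [0,0,0],"turn": [0,0,0],"hand": 80}])

```text
clock: 1.88
eef_pos: [668.4, -113.8, 345.2]
tool_rot: [3.135, 0.609, -1.36]
force: [0.1, -0.6, 0.1]
width: 80.0
```

```bash
python3 - <<'E'
from h import *
snap("2",("wrist","top"))
p,R,s=pose(); print(s["clock"],p,np.round(s["force"],1),np.round(s["qpos"],2),s["tool_rot"],s["width"])
a=load("wrist2"); cv2.imwrite("pics/wrist2.png",a["im"]);cv2.imwrite("pics/wrist2o.png",overlay(a["im"].copy(),a))
gm=np.array([-40,0,225])+82*u_
tcp=gm-15.5*n_-u_*22
print((Rp().T@(p-press(tcp)[0])@np.stack([n_,[0,1,0],u_],1)))
P=cloud(a["d"],a); v,u=np.mgrid[0:420,0:560]
L=(P-[640,31,0])@Rp()  # press frame
m=(a["d"]>0)&(np.abs(L[...,1])<40)&(L[...,0]<-40)&(L[...,0]>-140)&(L[...,2]>215)&(v<300)
G=L[m]; A=np.stack([G@n_,G[:,1],G@u_],1)-np.array([np.array([-40,0,225])@n_,0,np.array([-40,0,225])@u_])
print(len(G)); 
for k in range(0,130,10):
    q=A[(A[:,2]>k)&(A[:,2]<k+10)]
    if len(q)>3: print(k,len(q),"n",np.percentile(q[:,0],[2,50,98]).round(1),"y",np.percentile(q[:,1],[2,50,98]).round(1))
E
```

```text
1.975 [ 667.60204656 -116.72523606  345.63658632] [0.2 0.3 0.1] [ 0.41  0.81 -0.09  1.   -0.44  1.67 -0.99] [ 3.13439755  0.60597527 -1.36386606] 80.13017058106834
[ -5.50287044   5.02582522 102.04064375]
5804
0 271 n [-18.6 -12.5   1.1] y [-15.8  -5.4  15.5]
10 238 n [-21.4  -9.1   7.7] y [-15.9  -8.9  12.3]
20 242 n [-23.5   2.6  19.8] y [-15.8 -11.7   7.3]
30 250 n [-25.8   7.7  18.9] y [-14.4 -10.    6.9]
40 203 n [-28.5  -9.4  10.3] y [-12.2  -9.8   7.6]
50 139 n [-32.1 -24.6   4.6] y [-12.3  -7.9   9.5]
60 255 n [-32.9  -9.7  10.7] y [-12.3  -9.7   9.7]
70 279 n [-35.3  -9.6  10.5] y [-12.4  -9.7   9.9]
80 551 n [-40.4 -34.5   3.1] y [-12.3  -2.1   9.4]
90 259 n [-9.6 -5.  11.1] y [-12.6 -10.8  11.8]
100 488 n [-8.9 -1.8 10.6] y [-12.4  -7.1  11.3]
110 785 n [-6.5  0.9  8.3] y [-9.7  0.  10.3]
```

View pics/wrist2o.png

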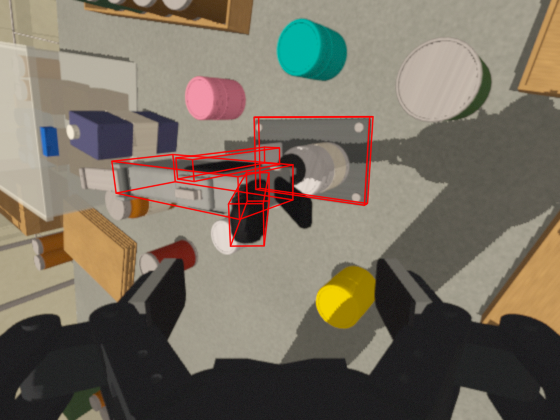

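View pics/wrist2.png

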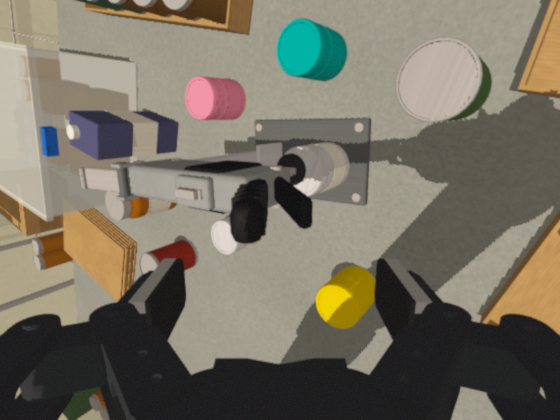

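```bash
cat >> h.py <<'E'
gm_=np.array([-40,0,225])+82*u_
tcpG=gm_-15.5*n_-u_*22
def offG():
    p,R,s=pose(); print(round(s["clock"],3),"n,y,u off",np.round(Rp().T@(p-press(tcpG)[0])@np.stack([n_,[0,1,0],u_],1),1),"F(n,y,u)",np.round(Rp().T@np.array(s["force"])@np.stack([n_,[0,1,0],u_],1),1),"w",round(s["width"],1),"rv",np.round((R.inv()*Ro.from_matrix(Rgrip())).as_rotvec(degrees=True),1))
E
python3 - <<'E'
from h import *
offG(); get_image("top"); offG()
delta(press(tcpG+80*u_)[0],Rgrip(),1)
E
```

```text
1.975 n,y,u off [ -5.5   5.  102. ] F(n,y,u) [ 0.2 -0.3 -0. ] w 80.1 rv [ 0.  -0.3 -0.5]
2.025 n,y,u off [ -5.7   5.2 102.5] F(n,y,u) [-0.8 -0.   0.1] w 80.0 rv [ 0.  -0.3 -0.6]
rows 1 turn/row [0.0, -0.32, -0.56]
[-5.9, -5.1, 22.5]
```

play_rows(targets=[{"slide": [-5.9,-5.1,22.5],"turn": [0,-0.3,-0.6],"hand": 80},{"slide": [0,0,30],"turn": [0,0,0],"hand": 80},{"slide": [0,0,30],"turn": [0,0,0],"hand": 80},{"slide": [0,0,0],"turn": [0,0,0],"hand": 80}])

```text
clock: 2.52
eef_pos: [660.4, -63.2, 281.0]
tool_rot: [3.139, 0.614, -1.351]
force: [0.3, -0.6, -0.2]
width: 79.9
```

```bash
python3 - <<'E'
from h import *
offG(); snap("3",("wrist",)); offG()
E
```

```text
2.525 n,y,u off [ 1.4  0.5 18.3] F(n,y,u) [-0.6 -0.2  0.2] w 79.9 rv [0.2 0.2 0.1]
2.575 n,y,u off [ 0.9 -0.3 20.1] F(n,y,u) [-0.4  0.3  1. ] w 80.1 rv [0.  0.  0.1]
```

View pics/wrist3.png

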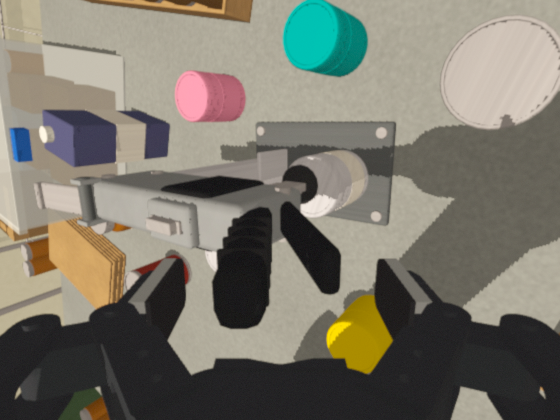

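play_rows(targets=[{"slide": [0.5,0,10],"turn": [0,0,0],"hand": 72},{"slide": [0,0,10],"turn": [0,0,0],"hand": 64},{"slide": [0,0,0],"turn": [0,0,0],"hand": 58},{"slide": [0,0,0],"turn": [0,0,0],"hand": 58},{"slide": [0,0,0],"turn": [0,0,0],"hand": 58}])

```text
clock: 3.2
eef_pos: [659.9, -53.0, 265.7]
tool_rot: [-3.139, 0.612, -1.349]
force: [-0.6, 0.7, -0.5]
width: 58.4
```

```bash
python3 - <<'E'
from h import *
offG(); snap("4",("wrist","side")); offG()
# ram top from each
for t in ("wrist3","wrist4","wrist2"):
    a=load(t); P=cloud(a["d"],a); L=(P-[640,31,0])@Rp(); 
    m=(a["d"]>0)&(np.abs(L[...,1])<6)&(np.abs(L[...,0])<18)&(L[...,2]>262)&(L[...,2]<345); q=L[m]; print(t,len(q),np.percentile(q[:,2],[5,25,50,75,95]).round(1)); h=np.histogram(q[:,2],bins=range(262,300,2)); print(h[0])
    m=(a["d"]>0)&(np.abs(np.abs(L[...,1])-11)<4)&(np.abs(L[...,0])<18)&(L[...,2]>255)&(L[...,2]<290);print("head top",np.median(L[m][:,2]))
E
```

```text
3.2 n,y,u off [ 0.9 -1.2 -0.1] F(n,y,u) [ 0.3  0.4 -0.9] w 58.4 rv [-0.   0.   0.1]
3.3 n,y,u off [ 1.  -1.2 -0.2] F(n,y,u) [ 1.  -0.3 -1. ] w 57.8 rv [-0.   0.1  0.1]
wrist3 828 [268.  268.6 271.2 275.6 276.2]
[  0   0  45 304  92  66 227  94   0   0   0   0   0   0   0   0   0   0]
head top 267.70049479291424
wrist4 963 [268.  268.6 271.5 275.6 276.3]
[  0   0  44 338 130  83 242 126   0   0   0   0   0   0   0   0   0   0]
head top 267.5586589826822
wrist2 447 [267.8 268.5 271.2 275.5 276.2]
[  0   0  43 142  48  31 132  51   0   0   0   0   0   0   0   0   0   0]
head top 267.8056125496271
```

View pics/wrist4.png

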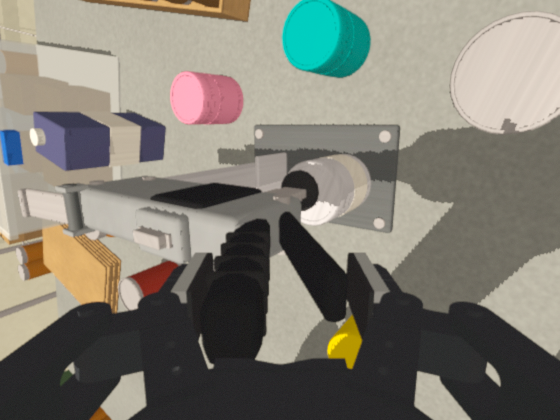

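play_rows(targets=[{"slide": [-3,0,0],"turn": [0,0,0],"hand": 58},{"slide": [-4,0,0],"turn": [0,0,0],"hand": 58},{"slide": [-4,0,0],"turn": [0,0,0],"hand": 58},{"slide": [-4,0,0],"turn": [0,0,0],"hand": 58}])

```text
clock: 3.8
eef_pos: [657.7, -44.3, 273.6]
tool_rot: [-3.139, 0.606, -1.352]
force: [2.3, -8.6, -0.1]
width: 57.9
```

```bash
cat >> h.py <<'E'
def ram():
    c=calibration("wrist"); im,d=get_image("wrist"); L=(cloud(d,c)-[640,31,0])@Rp(); 
    m=(d>0)&(np.abs(L[...,1])<3)&(np.abs(L[...,0])<11)&(L[...,2]>230)&(L[...,2]<345); z=L[m][:,2]
    hm=(d>0)&(np.abs(np.abs(L[...,1])-11)<4)&(np.abs(L[...,0])<18)&(L[...,2]>255)&(L[...,2]<290)
    print("ram area z pct",np.percentile(z,[5,25,50,75,95]).round(1),"head",np.median(L[hm][:,2]).round(1)); return im,d,c
E
python3 - <<'E'
from h import *
offG(); ram(); offG()
E
```

```text
3.8 n,y,u off [12.8 -1.   1.3] F(n,y,u) [-7.3 -0.3  5. ] w 57.9 rv [-0.2 -0.3  0. ]
ram area z pct [268.3 270.7 273.2 273.6 274.1] head 267.6
3.85 n,y,u off [13.4 -1.   1.3] F(n,y,u) [-5.3  0.6  3.9] w 57.7 rv [-0.2 -0.3  0. ]
```

play_rows(targets=[{"slide": [-4,0,0],"turn": [0,0,0],"hand": 58},{"slide": [-3,0,0],"turn": [0,0,0],"hand": 58},{"slide": [-2,0,0],"turn": [0,0,0],"hand": 58}])

```text
clock: 4.22
eef_pos: [655.8, -36.1, 279.0]
tool_rot: [-3.139, 0.608, -1.352]
force: [1.3, -7.2, -0.7]
width: 57.9
```

```bash
python3 - <<'E'
from h import *
offG(); im,d,c=ram(); offG(); cv2.imwrite("pics/w5.png",im)
E
```

```text
4.225 n,y,u off [22.8 -0.9  0.8] F(n,y,u) [-6.4  0.3  3.6] w 57.9 rv [-0.1 -0.2  0. ]
ram area z pct [268.3 269.2 269.7 270.1 270.4] head 267.7
4.275 n,y,u off [23.2 -0.9  0.8] F(n,y,u) [-4.1 -0.2  3.2] w 58.0 rv [-0.1 -0.2  0.1]
```

View pics/w5.png

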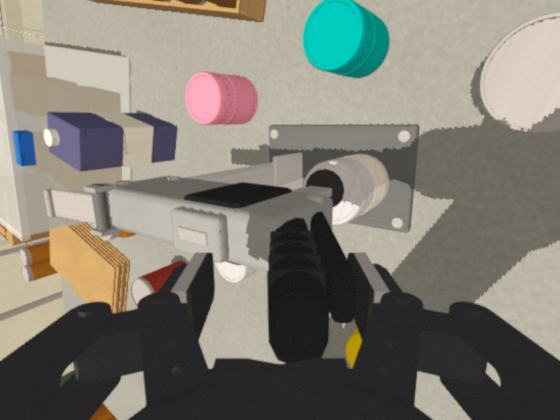

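play_rows(targets=[{"slide": [7,0,0],"turn": [0,0,0],"hand": 58},{"slide": [7,0,0],"turn": [0,0,0],"hand": 58},{"slide": [7,0,0],"turn": [0,0,0],"hand": 58},{"slide": [0,0,0],"turn": [0,0,0],"hand": 58}])

```text
clock: 4.78
eef_pos: [658.7, -50.3, 266.4]
tool_rot: [-3.141, 0.614, -1.351]
force: [-0.1, -1.2, -1.5]
width: 57.9
```

```bash
python3 - <<'E'
from h import *
offG(); im,d,c=ram(); offG(); cv2.imwrite("pics/w6.png",im)
E
```

```text
4.775 n,y,u off [ 3.7 -0.7 -1.2] F(n,y,u) [-1.8  0.4 -0.6] w 57.9 rv [0.1 0.1 0.1]
ram area z pct [268.3 269.7 270.7 271.1 271.5] head 267.8
4.825 n,y,u off [ 4.  -0.7 -1. ] F(n,y,u) [-1.5  0.  -1. ] w 58.4 rv [0.1 0.1 0.1]
```

play_rows(targets=[{"slide": [3,0,0],"turn": [0,0,0],"hand": 58},{"slide": [0,0,0],"turn": [0,0,0],"hand": 58},{"slide": [-5,0,0],"turn": [0,0,0],"hand": 58},{"slide": [-5,0,0],"turn": [0,0,0],"hand": 58},{"slide": [-5,0,0],"turn": [0,0,0],"hand": 58}])

```text
clock: 5.45
eef_pos: [657.7, -44.0, 273.8]
tool_rot: [-3.138, 0.606, -1.352]
force: [1.9, -8.2, -1.6]
width: 58.1
```

play_rows(targets=[{"slide": [-4,0,0],"turn": [0,0,0],"hand": 58},{"slide": [-2.5,0,0],"turn": [0,0,0],"hand": 58},{"slide": [0,0,0],"turn": [0,0,0],"hand": 58}])

```text
clock: 5.82
eef_pos: [656.4, -38.2, 277.7]
tool_rot: [-3.138, 0.607, -1.351]
force: [1.6, -5.8, -1.1]
width: 57.7
```

```bash
python3 - <<'E'
from h import *
offG(); im,d,c=ram(); offG(); cv2.imwrite("pics/w7.png",im)
E
```

```text
5.825 n,y,u off [20.3 -1.   1. ] F(n,y,u) [-5.6 -0.3  2.5] w 57.7 rv [-0.1 -0.2  0.1]
ram area z pct [267.8 268.3 268.5 268.8 269.1] head 267.6
5.875 n,y,u off [20.2 -1.   1. ] F(n,y,u) [-4.9 -0.5  3.1] w 57.8 rv [-0.1 -0.2  0.1]
```

play_rows(targets=[{"slide": [-2,0,0],"turn": [0,0,0],"hand": 58},{"slide": [-1,0,0],"turn": [0,0,0],"hand": 58},{"slide": [0,0,0],"turn": [0,0,0],"hand": 58}])

```text
clock: 6.25
eef_pos: [656.2, -37.3, 278.4]
tool_rot: [-3.139, 0.605, -1.353]
force: [2.7, -8.4, -3.2]
width: 58.1
```

```bash
python3 - <<'E'
from h import *
offG(); im,d,c=ram(); offG(); cv2.imwrite("pics/w8.png",im)
L=(cloud(d,c)-[640,31,0])@Rp(); np.save("pics/L8.npy",L)
m=(np.abs(L[...,1])<5)&(L[...,2]>255)&(L[...,2]<290)&(d>0)
for x in range(-24,26,4):
    q=L[m&(np.abs(L[...,0]-x)<2)]; print(x,len(q),np.percentile(q[:,2],[10,50,90]).round(1) if len(q) else "")
E
```

```text
6.25 n,y,u off [21.4 -1.   1.1] F(n,y,u) [-9.1 -0.9  2.5] w 58.1 rv [-0.2 -0.4 -0. ]
ram area z pct [267.9 268.2 268.5 268.8 269.2] head 267.6
6.3 n,y,u off [21.4 -1.   1.1] F(n,y,u) [-8.8 -0.5  2.8] w 58.0 rv [-0.2 -0.4 -0. ]
-24 90 [260.1 260.5 261. ]
-20 249 [260.4 264.7 268.1]
-16 88 [267.7 268.5 268.9]
-12 76 [268.1 268.5 268.8]
-8 78 [268.  268.5 269.1]
-4 76 [268.  268.5 269. ]
0 79 [268.  268.5 269.1]
4 66 [268.  268.5 269.2]
8 70 [268.  268.5 269. ]
12 72 [268.  268.6 269. ]
16 61 [268.  268.5 268.9]
20 27 [267.7 268.3 268.8]
24 0
```

View pics/w8.png

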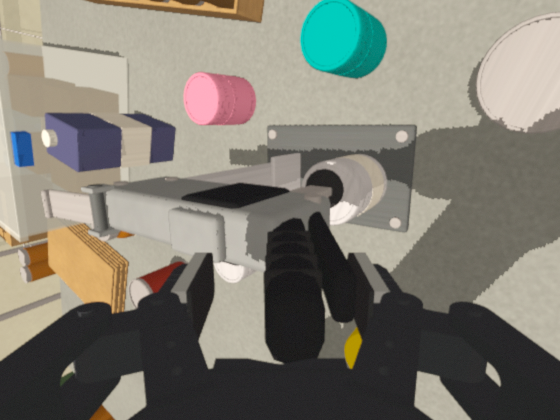

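play_rows(targets=[{"slide": [7,0,0],"turn": [0,0,0],"hand": 58},{"slide": [7,0,0],"turn": [0,0,0],"hand": 58},{"slide": [7,0,0],"turn": [0,0,0],"hand": 58},{"slide": [1,0,0],"turn": [0,0,0],"hand": 58},{"slide": [0,0,0],"turn": [0,0,0],"hand": 58}])

```text
clock: 6.92
eef_pos: [658.9, -50.4, 266.7]
tool_rot: [-3.14, 0.613, -1.35]
force: [-0.6, -0.1, -2.0]
width: 58.0
```

```bash
python3 - <<'E'
from h import *
offG(); snap("9",("side","wrist")); offG()
b=load("side9"); a=load("wrist9")
w=cv2.resize(a["im"][130:240,250:430],None,fx=4,fy=4,interpolation=cv2.INTER_CUBIC)
s=cv2.resize(b["im"][210:280,225:285],None,fx=6,fy=6,interpolation=cv2.INTER_CUBIC)
cv2.imwrite("pics/w9z.png",w); cv2.imwrite("pics/s9z.png",s)
E
```

```text
6.925 n,y,u off [ 3.8 -0.9 -0.9] F(n,y,u) [-1.1  0.6 -1.7] w 58.0 rv [0.  0.1 0.1]
7.025 n,y,u off [ 3.9 -1.  -0.7] F(n,y,u) [-1.3 -0.  -1.5] w 58.2 rv [0.  0.1 0.2]
```

View pics/w9z.png

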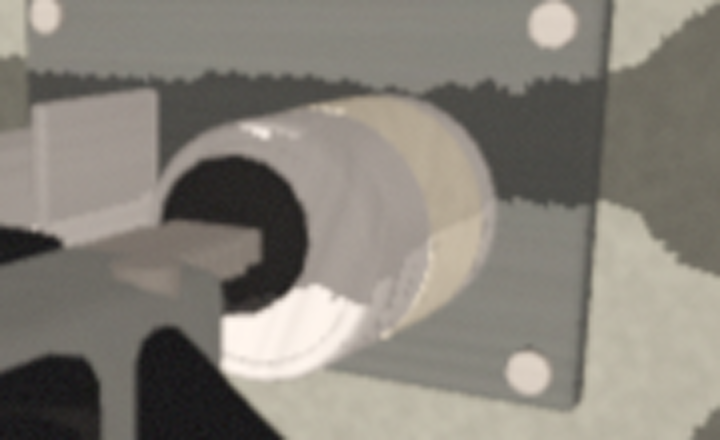

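View pics/s9z.png

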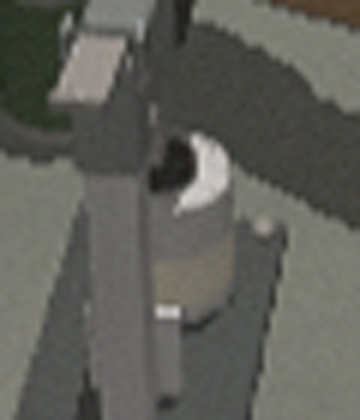

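```bash
cat >> h.py <<'E'
def padlid(a,pr=True):
    L=(cloud(a["d"],a)-[640,31,0])@Rp(); g=a["im"].astype(int).sum(2)
    r=np.hypot(L[...,0],L[...,1]); ok=(a["d"]>0)
    pad=ok&(r<19)&(g<150)&(L[...,2]>85)&(L[...,2]<190)
    lid=ok&(r>22)&(r<38)&(L[...,2]>78)&(L[...,2]<102)&(g>200)
    pl=ok&(L[...,0]<-45)&(L[...,0]>-58)&(np.abs(L[...,1])<50)&(L[...,2]<30)
    print("padtop z",pad.sum(),np.percentile(L[pad][:,2],[10,50,90]).round(1),"->ram",(182-np.median(L[pad][:,2])).round(1),"plate",np.median(L[pl][:,2]).round(1))
    h=np.histogram(L[lid][:,2],bins=np.arange(78,102,1)); print("lid hist",dict(zip(h[1][:-1].astype(int).tolist(),h[0].tolist())))
    return L
E
python3 - <<'E'
from h import *
for t in ("wrist4","wrist9"): padlid(load(t))
E
```

```text
padtop z 600 [112.6 115.  117.4] ->ram 67.0 plate 12.6
lid hist {78: 4, 79: 3, 80: 7, 81: 22, 82: 24, 83: 31, 84: 26, 85: 28, 86: 23, 87: 27, 88: 31, 89: 26, 90: 50, 91: 216, 92: 448, 93: 324, 94: 73, 95: 1, 96: 0, 97: 0, 98: 0, 99: 0, 100: 0}
padtop z 601 [102.7 105.  107.5] ->ram 77.0 plate 12.7
lid hist {78: 10, 79: 4, 80: 1, 81: 22, 82: 23, 83: 33, 84: 19, 85: 33, 86: 24, 87: 32, 88: 25, 89: 24, 90: 48, 91: 231, 92: 452, 93: 368, 94: 65, 95: 1, 96: 0, 97: 0, 98: 0, 99: 0, 100: 0}
```

play_rows(targets=[{"slide": [3,0,0],"turn": [0,0,0],"hand": 58},{"slide": [-4,0,0],"turn": [0,0,0],"hand": 58},{"slide": [-4,0,0],"turn": [0,0,0],"hand": 58},{"slide": [-4,0,0],"turn": [0,0,0],"hand": 58},{"slide": [-4,0,0],"turn": [0,0,0],"hand": 58}])

```text
clock: 7.65
eef_pos: [658.1, -46.1, 271.9]
tool_rot: [-3.139, 0.602, -1.355]
force: [5.2, -12.0, -8.5]
width: 58.0
```

```bash
python3 - <<'E'
from h import *
offG(); snap("10",("wrist",)); offG(); padlid(load("wrist10"))
E
```

```text
7.65 n,y,u off [10.3 -1.   0.9] F(n,y,u) [-15.4  -2.5   0.4] w 58.0 rv [-0.2 -0.6 -0.1]
7.7 n,y,u off [10.9 -1.1  1. ] F(n,y,u) [-12.1  -1.9   0.9] w 58.4 rv [-0.2 -0.5 -0.1]
padtop z 579 [101.7 104.3 106.6] ->ram 77.7 plate 12.7
lid hist {78: 5, 79: 2, 80: 8, 81: 22, 82: 35, 83: 22, 84: 24, 85: 26, 86: 16, 87: 33, 88: 16, 89: 43, 90: 103, 91: 375, 92: 421, 93: 188, 94: 10, 95: 1, 96: 0, 97: 0, 98: 0, 99: 0, 100: 0}
```

play_rows(targets=[{"slide": [-4,0,0],"turn": [0,0,0],"hand": 58},{"slide": [-4,0,0],"turn": [0,0,0],"hand": 58},{"slide": [-3,0,0],"turn": [0,0,0],"hand": 58}])

```text
clock: 8.07
eef_pos: [656.6, -39.1, 278.4]
tool_rot: [-3.138, 0.599, -1.356]
force: [4.5, -13.6, -5.5]
width: 58.3
```

```bash
python3 - <<'E'
from h import *
offG(); snap("11",("wrist",)); offG(); padlid(load("wrist11"))
E
```

```text
8.075 n,y,u off [19.9 -1.1  2.1] F(n,y,u) [-14.8  -1.5   3.6] w 58.3 rv [-0.3 -0.7 -0.2]
8.125 n,y,u off [20.6 -1.1  2.2] F(n,y,u) [-12.8  -1.3   4.3] w 57.6 rv [-0.3 -0.7 -0.1]
padtop z 557 [ 98.4 100.8 103.3] ->ram 81.2 plate 12.6
lid hist {78: 19, 79: 23, 80: 24, 81: 23, 82: 16, 83: 19, 84: 23, 85: 31, 86: 55, 87: 177, 88: 401, 89: 354, 90: 79, 91: 4, 92: 0, 93: 0, 94: 0, 95: 0, 96: 0, 97: 0, 98: 0, 99: 0, 100: 0}
```

play_rows(targets=[{"slide": [-2,0,0],"turn": [0,0,0],"hand": 58},{"slide": [-1.5,0,0],"turn": [0,0,0],"hand": 58},{"slide": [0,0,0],"turn": [0,0,0],"hand": 58}])

```text
clock: 8.5
eef_pos: [656.0, -36.3, 280.7]
tool_rot: [-3.138, 0.599, -1.356]
force: [3.9, -13.2, -4.0]
width: 58.0
```

```bash
python3 - <<'E'
from h import *
offG(); snap("12",("wrist",)); offG(); padlid(load("wrist12"))
E
```

```text
8.5 n,y,u off [23.6 -1.   2.4] F(n,y,u) [-13.6  -1.    4.7] w 58.0 rv [-0.3 -0.7 -0.1]
8.55 n,y,u off [23.6 -1.   2.4] F(n,y,u) [-14.   -1.6   4.5] w 57.9 rv [-0.3 -0.7 -0.2]
padtop z 549 [ 97.2  99.5 101.9] ->ram 82.5 plate 12.7
lid hist {78: 23, 79: 22, 80: 21, 81: 25, 82: 25, 83: 18, 84: 23, 85: 72, 86: 296, 87: 404, 88: 245, 89: 39, 90: 2, 91: 0, 92: 0, 93: 0, 94: 0, 95: 0, 96: 0, 97: 0, 98: 0, 99: 0, 100: 0}
```

play_rows(targets=[{"slide": [7,0,0],"turn": [0,0,0],"hand": 58},{"slide": [7,0,0],"turn": [0,0,0],"hand": 58},{"slide": [7,0,0],"turn": [0,0,0],"hand": 58},{"slide": [5,0,0],"turn": [0,0,0],"hand": 58},{"slide": [0,0,0],"turn": [0,0,0],"hand": 58}])

```text
clock: 9.18
eef_pos: [658.8, -49.4, 267.1]
tool_rot: [-3.14, 0.613, -1.35]
force: [0.2, -1.5, -1.1]
width: 58.1
```

```bash
python3 - <<'E'
from h import *
offG(); snap("13",("wrist",)); offG(); padlid(load("wrist13"))
E
```

```text
9.175 n,y,u off [ 4.9 -1.  -1.1] F(n,y,u) [-1.9  0.1 -0.1] w 58.1 rv [0.  0.1 0.1]
9.225 n,y,u off [ 5.2 -1.  -1. ] F(n,y,u) [-2.1  0.5 -1.6] w 57.8 rv [0.  0.1 0.1]
padtop z 597 [ 97.5 100.1 102.4] ->ram 81.9 plate 12.7
lid hist {78: 20, 79: 21, 80: 27, 81: 29, 82: 26, 83: 26, 84: 32, 85: 73, 86: 323, 87: 479, 88: 243, 89: 34, 90: 2, 91: 0, 92: 0, 93: 0, 94: 0, 95: 0, 96: 0, 97: 0, 98: 0, 99: 0, 100: 0}
```

play_rows(targets=[{"slide": [3,0,0],"turn": [0,0,0],"hand": 58},{"slide": [0,0,0],"turn": [0,0,0],"hand": 58},{"slide": [-4,0,0],"turn": [0,0,0],"hand": 58},{"slide": [-4,0,0],"turn": [0,0,0],"hand": 58},{"slide": [-4,0,0],"turn": [0,0,0],"hand": 58}])

```text
clock: 9.85
eef_pos: [658.3, -46.7, 271.3]
tool_rot: [-3.139, 0.604, -1.353]
force: [4.6, -10.5, -7.9]
width: 58.2
```

```bash
python3 - <<'E'
from h import *
offG()
E
```

```text
9.85 n,y,u off [ 9.5 -1.   0.8] F(n,y,u) [-13.8  -2.2  -0.1] w 58.2 rv [-0.2 -0.4 -0. ]
```

play_rows(targets=[{"slide": [-3,0,0],"turn": [0,0,0],"hand": 58},{"slide": [-2,0,0],"turn": [0,0,0],"hand": 58},{"slide": [0,0,0],"turn": [0,0,0],"hand": 58}])

```text
clock: 10.22
eef_pos: [657.9, -44.5, 273.4]
tool_rot: [-3.139, 0.601, -1.355]
force: [5.0, -10.3, -6.4]
width: 57.9
```

```bash
python3 - <<'E'
from h import *
offG(); snap("14",("wrist",)); offG(); padlid(load("wrist14"))
E
```

```text
10.225 n,y,u off [12.5 -1.1  1.2] F(n,y,u) [-12.8  -2.7   1.1] w 57.9 rv [-0.2 -0.6 -0.1]
10.275 n,y,u off [12.5 -1.1  1.2] F(n,y,u) [-13.4  -2.7   1. ] w 58.1 rv [-0.2 -0.6 -0.1]
padtop z 563 [ 95.9  98.5 100.9] ->ram 83.5 plate 12.7
lid hist {78: 27, 79: 19, 80: 31, 81: 23, 82: 25, 83: 25, 84: 81, 85: 299, 86: 468, 87: 227, 88: 34, 89: 1, 90: 0, 91: 0, 92: 0, 93: 0, 94: 0, 95: 0, 96: 0, 97: 0, 98: 0, 99: 0, 100: 0}
```

play_rows(targets=[{"slide": [-1.5,0,0],"turn": [0,0,0],"hand": 58},{"slide": [-1.5,0,0],"turn": [0,0,0],"hand": 58},{"slide": [0,0,0],"turn": [0,0,0],"hand": 58}])

```text
clock: 10.65
eef_pos: [657.7, -43.7, 274.2]
tool_rot: [-3.139, 0.598, -1.357]
force: [6.3, -13.2, -10.0]
width: 58.4
```

```bash
python3 - <<'E'
from h import *
offG()
E
```

```text
10.65 n,y,u off [13.6 -1.1  1.4] F(n,y,u) [-17.4  -3.3  -0. ] w 58.4 rv [-0.3 -0.7 -0.2]
```

Stiffening. Up to about 30 N.

play_rows(targets=[{"slide": [-1.5,0,0],"turn": [0,0,0],"hand": 58},{"slide": [-1.5,0,0],"turn": [0,0,0],"hand": 58},{"slide": [0,0,0],"turn": [0,0,0],"hand": 58}])

```text
clock: 11.02
eef_pos: [657.5, -42.9, 275.0]
tool_rot: [-3.139, 0.596, -1.358]
force: [8.4, -13.6, -13.1]
width: 58.3
```

```bash
python3 - <<'E'
from h import *
offG(); snap("15",("wrist",)); offG(); padlid(load("wrist15"))
E
```

```text
11.025 n,y,u off [14.7 -1.1  1.6] F(n,y,u) [-19.9  -5.2  -2.1] w 58.3 rv [-0.3 -0.9 -0.3]
11.075 n,y,u off [14.7 -1.1  1.6] F(n,y,u) [-20.7  -4.3  -0.6] w 58.1 rv [-0.3 -0.9 -0.3]
padtop z 562 [ 96.   98.3 100.7] ->ram 83.7 plate 12.7
lid hist {78: 16, 79: 28, 80: 22, 81: 18, 82: 26, 83: 30, 84: 96, 85: 318, 86: 445, 87: 210, 88: 19, 89: 0, 90: 0, 91: 0, 92: 0, 93: 0, 94: 0, 95: 0, 96: 0, 97: 0, 98: 0, 99: 0, 100: 0}
```

play_rows(targets=[{"slide": [-2,0,0],"turn": [0,0,0],"hand": 58},{"slide": [-2,0,0],"turn": [0,0,0],"hand": 58},{"slide": [0,0,0],"turn": [0,0,0],"hand": 58}])

```text
clock: 11.45
eef_pos: [657.3, -41.8, 276.0]
tool_rot: [-3.139, 0.592, -1.361]
force: [9.6, -17.3, -15.6]
width: 57.9
```

```bash
python3 - <<'E'
from h import *
offG(); snap("16",("wrist",)); offG(); padlid(load("wrist16"))
E
```

```text
11.45 n,y,u off [16.2 -1.1  1.7] F(n,y,u) [-24.4  -5.6  -1.9] w 57.9 rv [-0.4 -1.1 -0.4]
11.5 n,y,u off [16.2 -1.1  1.8] F(n,y,u) [-24.2  -5.4  -1.2] w 58.1 rv [-0.4 -1.1 -0.4]
padtop z 559 [ 95.7  98.1 100.4] ->ram 83.9 plate 12.7
lid hist {78: 22, 79: 28, 80: 24, 81: 19, 82: 19, 83: 25, 84: 94, 85: 348, 86: 448, 87: 175, 88: 11, 89: 1, 90: 0, 91: 0, 92: 0, 93: 0, 94: 0, 95: 0, 96: 0, 97: 0, 98: 0, 99: 0, 100: 0}
```

play_rows(targets=[{"slide": [-2,0,0],"turn": [0,0,0],"hand": 58},{"slide": [-1.5,0,0],"turn": [0,0,0],"hand": 58},{"slide": [0,0,0],"turn": [0,0,0],"hand": 58}])

```text
clock: 11.88
eef_pos: [657.1, -40.8, 276.8]
tool_rot: [-3.139, 0.589, -1.363]
force: [12.0, -19.6, -19.3]
width: 58.4
```

```bash
python3 - <<'E'
from h import *
offG(); snap("17",("wrist",)); padlid(load("wrist17"))
E
```

```text
11.875 n,y,u off [17.5 -1.1  1.9] F(n,y,u) [-28.9  -7.4  -3.3] w 58.4 rv [-0.4 -1.3 -0.5]
padtop z 540 [ 95.8  97.9 100.4] ->ram 84.1 plate 12.7
lid hist {78: 31, 79: 19, 80: 21, 81: 22, 82: 23, 83: 33, 84: 94, 85: 381, 86: 419, 87: 158, 88: 16, 89: 1, 90: 0, 91: 0, 92: 0, 93: 0, 94: 0, 95: 0, 96: 0, 97: 0, 98: 0, 99: 0, 100: 0}
```

play_rows(targets=[{"slide": [7,0,0],"turn": [0,0,0],"hand": 58},{"slide": [7,0,0],"turn": [0,0,0],"hand": 58},{"slide": [7,0,0],"turn": [0,0,0],"hand": 60},{"slide": [4,0,0],"turn": [0,0,0],"hand": 80},{"slide": [0,0,0],"turn": [0,0,0],"hand": 80}])

```text
clock: 12.55
eef_pos: [658.3, -46.2, 269.7]
tool_rot: [-3.139, 0.615, -1.348]
force: [0.1, 0.3, -0.5]
width: 80.4
```

```bash
python3 - <<'E'
from h import *
offG(); snap("18",("wrist",)); padlid(load("wrist18"))
E
```

```text
12.55 n,y,u off [ 9.  -1.1 -0.8] F(n,y,u) [-0.1 -0.2 -0.6] w 80.4 rv [0.  0.2 0.2]
padtop z 600 [ 97.6 100.  102.6] ->ram 82.0 plate 12.7
lid hist {78: 24, 79: 28, 80: 24, 81: 25, 82: 26, 83: 31, 84: 87, 85: 357, 86: 473, 87: 188, 88: 25, 89: 0, 90: 0, 91: 0, 92: 0, 93: 0, 94: 0, 95: 0, 96: 0, 97: 0, 98: 0, 99: 0, 100: 0}
```

```bash
python3 - <<'E'
from h import *
for t in ("wrist2","wrist4","top0"):
    a=load(t); L=(cloud(a["d"],a)-[640,31,0])@Rp(); 
    for x in range(120,180,6):
        m=(a["d"]>0)&(np.abs(L[...,0]-x)<3)&(np.abs(L[...,1])<20)&(L[...,2]>240)&(L[...,2]<300)
        q=L[m]
        if len(q): print(t,x,len(q),np.percentile(q[:,2],[25,50,75]).round(1),np.percentile(q[:,1],[5,50,95]).round(1))
offG()
E
```

```text
wrist2 120 84 [269.7 270.  270.4] [-8.2  3.6 13.7]
wrist2 126 83 [270.4 270.7 271.2] [-7.2  2.4 13.4]
wrist2 132 78 [271.1 271.5 271.8] [-7.7  2.6 13.6]
wrist2 138 79 [271.8 272.2 272.6] [-8.2  3.3 13.5]
wrist2 144 76 [272.6 272.8 273.3] [-7.   2.6 13.8]
wrist2 150 73 [273.3 273.7 274. ] [-7.1  4.3 13.7]
wrist2 156 70 [273.8 274.3 274.6] [-7.2  3.  13.8]
wrist2 162 108 [274.8 275.3 276.9] [-7.   3.2 14.2]
wrist2 168 94 [277.2 278.7 279.5] [-7.5  2.5 14.3]
wrist4 120 136 [269.8 270.1 270.4] [-8.2  2.4 13.4]
wrist4 126 126 [270.4 270.9 271.1] [-7.8  2.6 13.5]
wrist4 132 123 [271.2 271.5 271.8] [-7.6  2.9 13.3]
wrist4 138 124 [271.8 272.2 272.6] [-7.7  2.4 13.7]
wrist4 144 111 [272.6 273.  273.3] [-7.7  3.  13.5]
wrist4 150 117 [273.3 273.6 273.9] [-7.5  1.6 13.1]
wrist4 156 109 [274.  274.3 274.6] [-7.7  3.2 13.8]
wrist4 162 163 [275.  275.4 276.9] [-7.   3.4 13.7]
wrist4 168 172 [276.9 278.5 279.5] [-7.5  2.7 14.6]
top0 120 27 [268.9 270.8 271.6] [-9.1  3.2 12.6]
top0 126 27 [269.6 270.7 271. ] [-10.    0.   11.7]
top0 132 26 [271.  271.5 272.2] [-9.2  1.  10.6]
top0 138 25 [272.1 272.8 273.2] [-10.    1.5  11.4]
top0 144 27 [272.2 273.4 274. ] [-8.4  2.8 11.7]
top0 150 26 [273.6 273.9 275.4] [-10.2   0.9  11.4]
top0 156 27 [274.  274.7 276.2] [-8.3  0.8 11.9]
top0 162 27 [274.4 275.6 276.8] [-9.5  1.8 11.7]
top0 168 24 [278.3 280.2 280.8] [-8.1  2.  12.5]
12.6 n,y,u off [ 9.2 -1.3 -0.8] F(n,y,u) [0.9 0.5 1.1] w 80.2 rv [0.  0.2 0.2]
```

play_rows(targets=[{"slide": [0,0,-30],"turn": [0,0,0],"hand": 80},{"slide": [0,0,-45],"turn": [0,0,0],"hand": 80},{"slide": [0,0,-45],"turn": [0,0,0],"hand": 80}])

```text
clock: 12.98
eef_pos: [673.3, -114.0, 369.4]
tool_rot: [-3.139, 0.614, -1.347]
force: [1.0, -0.6, -0.2]
width: 79.9
```

```bash
cat >> h.py <<'E'
def Rdown(): return Rp()@np.stack([[-1,0,0],[0,1,0],[0,0,-1.]],1)
E
python3 - <<'E'
from h import *
offG()
delta(press([158,0,340])[0],Rdown())
E
```

```text
12.975 n,y,u off [  9.3  -1.1 120.7] F(n,y,u) [-0.8 -0.8  0.3] w 79.9 rv [0.  0.1 0.3]
rows 6 turn/row [-0.01, 5.86, 0.04]
[-39.0, -0.0, 33.5]
[-42.2, 0.0, 29.3]
[-45.0, 0.1, 24.8]
[-47.3, 0.1, 20.1]
[-49.1, 0.1, 15.2]
[-50.4, 0.1, 10.1]
```

```bash
sed -i 's/^PR=.*/PR=dict(o=np.array([639.5,30.9]),yaw=np.radians(103.3))/' h.py; python3 - <<'E'
from h import *
print(press([148,0,310]))
delta(press([148,0,330])[0],Rdown(),6)
for t in ("wrist2","wrist4"):
    a=load(t); L=(cloud(a["d"],a)-[*PR["o"],0])@Rp()
    m=(a["d"]>0)&(np.abs(L[...,0]-140)<20)&(np.abs(L[...,1])<20)&(L[...,2]>266)&(L[...,2]<300); print(np.percentile(L[m][:,1],[1,50,99]))
    m=(a["d"]>0)&(np.abs(L[...,1])<90)&(np.abs(L[...,2]-12.7)<1.5)&(np.abs(L[...,0])<140); print("plate",np.percentile(L[m][:,0],[1,99]),np.percentile(L[m][:,1],[1,99]))
E
```

```text
[[605.4526389  174.93047317 310.        ]]
rows 6 turn/row [-0.05, 5.86, -0.09]
[-36.7, 0.4, 33.9]
[-39.9, 0.4, 29.9]
[-42.8, 0.3, 25.7]
[-45.2, 0.2, 21.2]
[-47.1, 0.1, 16.5]
[-48.5, 0.0, 11.6]
[-10.71774841   0.26873126  12.26849173]
plate [-58.55090157 130.13882952] [-57.56512263  58.69705662]
[-10.67714119   0.14472413  12.38506749]
plate [-58.3755645  129.82483158] [-57.56145693  58.55079038]
```

play_rows(targets=[{"slide": [-36.7,0.4,33.9],"turn": [-0.05,5.86,-0.09],"hand": 40},{"slide": [-39.9,0.4,29.9],"turn": [-0.05,5.86,-0.09],"hand": 0},{"slide": [-42.8,0.3,25.7],"turn": [-0.05,5.86,-0.09],"hand": 0},{"slide": [-45.2,0.2,21.2],"turn": [-0.05,5.86,-0.09],"hand": 0},{"slide": [-47.1,0.1,16.5],"turn": [-0.05,5.86,-0.09],"hand": 0}])

```text
clock: 13.6
eef_pos: [616.2, 128.8, 335.3]
tool_rot: [-3.139, 0.1, -1.34]
force: [0.9, 1.3, -0.6]
width: -0.1
```

play_rows(targets=[{"slide": [-48.5,0,11.6],"turn": [-0.05,5.86,-0.09],"hand": 0},{"slide": [0,0,0],"turn": [0,0,0],"hand": 0},{"slide": [0,0,0],"turn": [0,0,0],"hand": 0}])

```text
clock: 13.98
eef_pos: [605.3, 175.3, 328.0]
tool_rot: [3.141, -0.001, -1.338]
force: [1.0, -1.2, 0.8]
width: -0.2
```

```bash
python3 - <<'E'
from h import *
p,R,s=pose(); print(p,s["width"],np.round(s["force"],1)); snap("20",("wrist",))
delta(press([148,0,285])[0],Rdown(),2)
E
```

```text
[605.33983803 175.32325085 328.03943137] -0.16733046482819872 [ 1.  -1.2  0.8]
rows 2 turn/row [0.01, -0.04, -0.07]
[-0.9, 0.1, 21.5]
[-0.9, 0.1, 21.5]
```

View pics/wrist20.png

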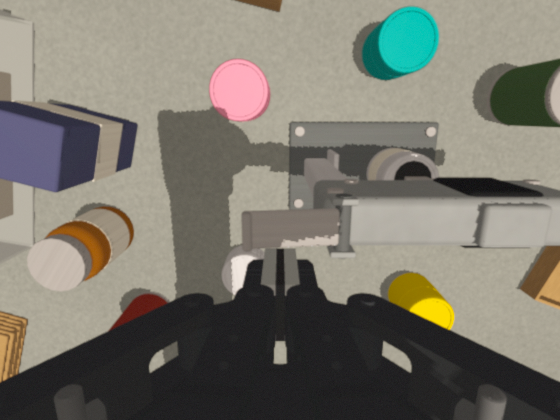

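play_rows(targets=[{"slide": [-0.9,0.1,21.5],"turn": [0,0,0],"hand": 0},{"slide": [-0.9,0.1,21.5],"turn": [0,0,0],"hand": 0},{"slide": [0,0,8],"turn": [0,0,0],"hand": 0},{"slide": [0,0,4],"turn": [0,0,0],"hand": 0}])

```text
clock: 14.52
eef_pos: [605.8, 174.0, 272.8]
tool_rot: [3.141, -0.002, -1.343]
force: [-1.6, -1.2, 2.2]
width: -0.2
```

play_rows(targets=[{"slide": [0,0,4],"turn": [0,0,0],"hand": 0},{"slide": [0,0,3],"turn": [0,0,0],"hand": 0},{"slide": [0,0,0],"turn": [0,0,0],"hand": 0}])

```text
clock: 14.9
eef_pos: [605.8, 174.6, 267.5]
tool_rot: [-3.141, -0.002, -1.342]
force: [-2.9, -3.3, 8.5]
width: 0.3
```

```bash
cat >> h.py <<'E'
def st():
    p,R,s=pose(); print(round(s["clock"],3),"press xyz",np.round(Rp().T@(p-[*PR["o"],0]),1),"F",np.round(s["force"],1),"w",round(s["width"],1))
E
python3 - <<'E'
from h import *
st(); snap("21",("wrist",)); padlid(load("wrist21"))
a=load("wrist21"); L=(cloud(a["d"],a)-[*PR["o"],0])@Rp()
m=(a["d"]>0)&(np.abs(L[...,1])<3)&(np.abs(L[...,0])<11)&(L[...,2]>230)&(L[...,2]<400); print("ram top",np.percentile(L[m][:,2],[5,50,95]))
E
```

```text
14.9 press xyz [ 1.476e+02 -2.000e-01  2.675e+02] F [-2.9 -3.3  8.5] w 0.3
padtop z 613 [113.6 115.8 118. ] ->ram 66.2 plate 13.0
lid hist {78: 18, 79: 18, 80: 18, 81: 19, 82: 22, 83: 29, 84: 51, 85: 90, 86: 186, 87: 160, 88: 44, 89: 1, 90: 0, 91: 0, 92: 0, 93: 0, 94: 0, 95: 0, 96: 0, 97: 0, 98: 0, 99: 0, 100: 0}Traceback (most recent call last):
  File "<stdin>", line 4, in <module>
    return _quantile_unchecked(
        a, q, axis, out, overwrite_input, method, keepdims, weights)
    return _ureduce(a,
                    func=_quantile_ureduce_func,
    ...<5 lines>...
                    overwrite_input=overwrite_input,
                    method=method)
    r = func(a, **kwargs)
    result = _quantile(arr,
                       quantiles=q,
    ...<2 lines>...
                       out=out,
                       weights=wgt)
    slices_having_nans = np.isnan(arr[-1, ...])
                                  ~~~^^^^^^^^^
IndexError: index -1 is out of bounds for axis 0 with size 0
```

View pics/wrist21.png

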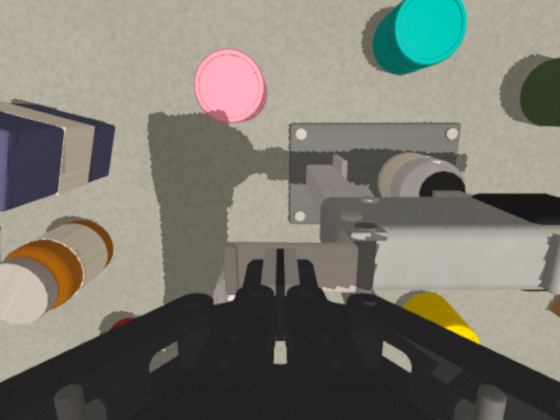

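play_rows(targets=[{"slide": [0,0,2],"turn": [0,0,0],"hand": 0},{"slide": [0,0,0],"turn": [0,0,0],"hand": 0},{"slide": [0,0,0],"turn": [0,0,0],"hand": 0},{"slide": [0,0,0],"turn": [0,0,0],"hand": 0},{"slide": [0,0,0],"turn": [0,0,0],"hand": 0}])

```text
clock: 15.58
eef_pos: [605.8, 174.6, 266.1]
tool_rot: [-3.14, -0.002, -1.341]
force: [-3.5, -3.3, 9.6]
width: 0.1
```

play_rows(targets=[{"slide": [0,0,0],"turn": [0,0,0],"hand": 0},{"slide": [0,0,0],"turn": [0,0,0],"hand": 0},{"slide": [0,0,0],"turn": [0,0,0],"hand": 0},{"slide": [0,0,0],"turn": [0,0,0],"hand": 0},{"slide": [0,0,0],"turn": [0,0,0],"hand": 0}])

```text
clock: 16.2
eef_pos: [605.8, 174.6, 266.1]
tool_rot: [-3.14, -0.002, -1.341]
force: [-3.9, -3.3, 10.3]
width: 0.3
```

```bash
python3 - <<'E'
from h import *
st(); snap("22",("wrist","top"))
for t in ("top22","top0"):
    a=load(t); L=(cloud(a["d"],a)-[*PR["o"],0])@Rp()
    m=(a["d"]>0)&(np.abs(L[...,1])<6)&(np.abs(L[...,0])<12)&(L[...,2]>230)&(L[...,2]<360); print("ram top",m.sum(),np.percentile(L[m][:,2],[5,50,95]))
E
```

```text
16.2 press xyz [147.6  -0.3 266.1] F [-3.9 -3.3 10.3] w 0.3
ram top 99 [267.70176244 323.84282284 341.78760956]
ram top 56 [267.59777017 274.94616005 277.93577685]
```

View pics/wrist22.png

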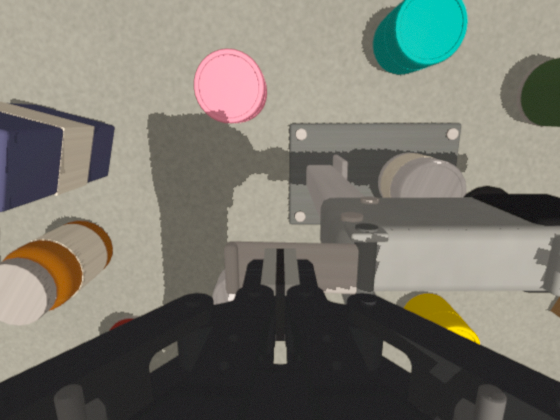

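play_rows(targets=[{"slide": [0,0,0],"turn": [0,0,0],"hand": 0},{"slide": [0,0,0],"turn": [0,0,0],"hand": 0},{"slide": [0,0,-20],"turn": [0,0,0],"hand": 0},{"slide": [0,0,-40],"turn": [0,0,0],"hand": 0},{"slide": [0,0,-20],"turn": [0,0,0],"hand": 20}])

```text
clock: 16.92
eef_pos: [606.7, 176.2, 346.6]
tool_rot: [-3.137, -0.0, -1.341]
force: [0.6, -0.4, -0.1]
width: 17.0
```

```bash
python3 - <<'E'
from h import *
st(); print(np.round(read_state()["qpos"],2)); snap("23",("wrist","top","side"))
a=load("top23"); L=(cloud(a["d"],a)-[*PR["o"],0])@Rp()
m=(a["d"]>0)&(np.abs(L[...,1])<6)&(np.abs(L[...,0])<12)&(L[...,2]>230)&(L[...,2]<360); print("ram top",np.percentile(L[m][:,2],[5,50,95]))
from scipy.optimize import least_squares
for t in ("wrist22","wrist23","wrist18","top23","side23"):
    a=load(t); L=(cloud(a["d"],a)-[*PR["o"],0])@Rp()
    m=(a["d"]>0)&(np.hypot(L[...,0],L[...,1])<50)&(L[...,2]>84)&(L[...,2]<90); q=L[m]
    if len(q)<10: print(t,len(q)); continue
    h=cv2.convexHull(q[:,:2].astype(np.float32))[:,0]
    # side wall points
    w=(a["d"]>0)&(np.hypot(L[...,0],L[...,1])<50)&(L[...,2]>25)&(L[...,2]<80); Q=L[w]
    f=least_squares(lambda c:np.hypot(Q[:,0]-c[0],Q[:,1]-c[1])-33,[0,0],loss="soft_l1")
    print(t,len(q),"z",np.median(q[:,2]).round(1),"hull x",h[:,0].min(),h[:,0].max(),"y",h[:,1].min(),h[:,1].max(),"wall fit",len(Q),f.x.round(1),np.abs(f.fun).mean().round(2))
# tray
a=load("top0"); P=cloud(a["d"],a); Z=P[...,2]
m=np.zeros(Z.shape,bool); m[155:245,355:435]=True
w=m&(Z>22)&(Z<40); print("walls",cv2.minAreaRect(P[w][:,:2].astype(np.float32)),np.percentile(P[w][:,2],[5,50,95]))
t=m&(Z>65)&(Z<95); n,l=cv2.connectedComponents(t.astype(np.uint8))
for i in range(1,n):
    q=P[l==i]; 
    if len(q)>20: print("tin",cv2.minEnclosingCircle(q[:,:2].astype(np.float32)),np.median(q[:,2]))
fl=m&(Z>1)&(Z<12)&(a["d"]>0); print("floor",np.median(P[fl][:,2]))
cv2.imwrite("pics/tray.png",cv2.resize(a["im"][150:245,350:435],None,fx=6,fy=6,interpolation=cv2.INTER_CUBIC))
E
```

```text
16.925 press xyz [149.   -1.5 346.6] F [ 0.6 -0.4 -0.1] w 17.0
[-0.36  0.5   0.06  1.41 -0.03  1.22 -1.64]
ram top [266.9506698  322.5833058  342.26736597]
wrist22 2032 z 86.3 hull x -32.8395 32.20838 y -26.081142 9.829055 wall fit 967 [-1.2  7. ] 0.24
wrist23 990 z 86.3 hull x -29.919695 31.627281 y -25.951235 2.5740702 wall fit 472 [-1.2  6.9] 0.22
wrist18 1496 z 86.2 hull x -34.543755 30.350046 y -25.937918 39.69988 wall fit 1253 [-1.3  7. ] 0.26
top23 148 z 86.1 hull x -31.871702 30.45675 y 3.1961176 36.195454 wall fit 38 [-1.5  3.5] 0.16
side23 49 z 84.8 hull x -26.323736 37.962933 y -4.253923 41.556816 wall fit 178 [2.6 8.6] 1.75
walls ((602.7366943359375, -311.99725341796875), (157.82260131835938, 207.17185974121094), 82.7808609008789) [23.17903448 31.32752092 35.86685795]
tin ((667.5380859375, -282.9508361816406), 33.25285339355469) 77.83939783426064
tin ((655.5492553710938, -356.48333740234375), 33.34654235839844) 77.93232930458564
floor 3.4645099606143273
```

View pics/tray.png

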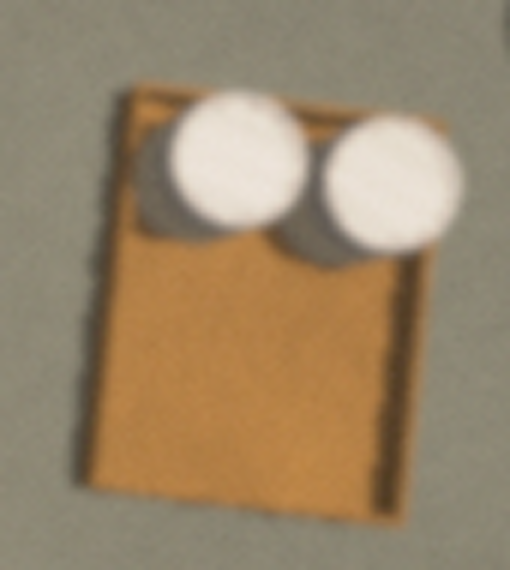

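View pics/side23.png

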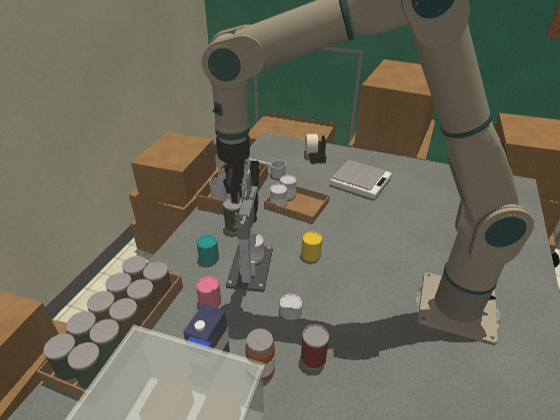

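```bash
cat > kin.py <<'E'
import numpy as np
from scipy.spatial.transform import Rotation as Ro
from scipy.optimize import least_squares
lo=np.array([-3.06,-.37,-1.25,.18,-1.1,.23,-2.94]);hi=np.array([3.06,2.12,1.32,2.47,4.24,1.98,2.94])
def fk(q,par,sg):
    h,a,b,L,e=par
    z=lambda t:Ro.from_rotvec([0,0,t]); y=lambda t:Ro.from_rotvec([0,t,0])
    R=z(sg[0]*q[0])*y(q[1]); p=np.array([0,0,h])
    R=R*z(sg[1]*q[2]); p=p+R.apply([e,0,a]); R=R*y(q[3]); 
    R=R*z(sg[2]*q[4]); p=p+R.apply([-e,0,b]) if abs(e)>0 else p+R.apply([0,0,b])
    R=R*y(q[5]); R=R*z(sg[3]*q[6]); p=p+R.apply([0,0,L])
    return p,R
E
cat > fit.py <<'E'
from kin import *
import itertools
from cell import *
s=read_state(); print(np.round(s["qpos"],4).tolist(),np.round(s["eef_pos"],1).tolist(),np.round(s["tool_rot"],4).tolist())
D=[([1.073,.629,.038,1.518,-.027,.996,-.02],[271.83,-589.9,230.5],[-3.142,.002,-1.139]),
([.46,.77,-.08,1.05,-.39,1.66,-.9],[636.8,-159,347],[-3.1298,.5576,-1.3212]),
([.41,.81,-.09,1.,-.44,1.67,-.99],[667.6,-116.7,345.6],[3.1344,.606,-1.3639]),
(s["qpos"],s["eef_pos"],s["tool_rot"])]
best=[]
for sg in itertools.product((1,-1),repeat=4):
    for off in (0,np.pi/2,np.pi,-np.pi/2):
        e=0
        for q,p,r in D:
            R=fk(q,(300,500,400,300,0),sg)[1]*Ro.from_rotvec([0,0,off]); e+=(R.inv()*Ro.from_euler("xyz",r)).magnitude()
        best.append((e,sg,off))
best.sort(key=lambda t:t[0]); print(best[:3])
sg,off=best[0][1:]
f=least_squares(lambda x:np.concatenate([fk(q,(*x,0),sg)[0]-np.array(p) for q,p,r in D]),[300,500,400,300]); print(f.x,f.fun.round(1))
f=least_squares(lambda x:np.concatenate([fk(q,x,sg)[0]-np.array(p) for q,p,r in D]),[300,500,400,300,1]); print(f.x,f.fun.round(1))
E
python3 fit.py
```

```text
[-0.3641, 0.5056, 0.0608, 1.4161, -0.0304, 1.2179, -1.641] [606.2, 176.1, 344.9] [-3.1386, -0.0006, -1.3405]
[(0.006565122346683811, (-1, -1, -1, -1), 3.141592653589793), (0.5376677511776355, (-1, 1, -1, -1), 3.141592653589793), (1.7778038346690508, (-1, -1, 1, -1), 3.141592653589793)]
[344.21552464 485.71868196 418.96084395 282.64396781] [18.3 23.  -4.3  8.2  0.5  3.5  4.4  0.4  2.8 -9.5 24.1 -2. ]
[352.94692648 473.22157261 403.17779254 293.71221767  22.42107741] [22.2 14.1 -2.5  1.  -0.5  1.7 -4.1 -0.9  0.4 -3.2 25.5  0.3]
```

```bash
cat > kin.py <<'E'
import numpy as np
from scipy.spatial.transform import Rotation as Ro
from scipy.optimize import least_squares
lo=np.array([-3.06,-.37,-1.25,.18,-1.1,.23,-2.94]);hi=np.array([3.06,2.12,1.32,2.47,4.24,1.98,2.94])
z=lambda t:Ro.from_rotvec([0,0,t]); y=lambda t:Ro.from_rotvec([0,t,0])
def fk(q,par):
    h,a,b,L,d1,d2,d3,e=par
    R=z(-q[0])*y(q[1]); p=np.array([0,0,h])
    R=R*z(-q[2]); p=p+R.apply([e,d1,a]); R=R*y(q[3]); p=p+R.apply([-e,0,0])
    R=R*z(-q[4]); p=p+R.apply([0,d2,b])
    R=R*y(q[5]);  R=R*z(-q[6]+np.pi); p=p+R.apply([0,0,L])+ (R*z(q[6]-np.pi)).apply([0,d3,0])
    return p,R
E
cat > fit.py <<'E'
from kin import *
import json
D=json.load(open("kd.json"))
best=None
f=least_squares(lambda x:np.concatenate([np.concatenate([fk(q,x)[0]-np.array(p) for q,p,r in D]),(x[4:]-[0,0,0,0])*.03,(x[:4]-[340,485,415,285])*.01]),[340,485,415,285,1,1,1,1]); print(f.x.round(1),f.fun[:3*len(D)].round(1))
json.dump(f.x.tolist(),open("par.json","w"))
E
python3 - <<'E'
import json
from cell import *
s=read_state()
D=[([1.073,.629,.038,1.518,-.027,.996,-.02],[271.83,-589.9,230.5],[-3.142,.002,-1.139]),
([.46,.77,-.08,1.05,-.39,1.66,-.9],[636.8,-159,347],[-3.1298,.5576,-1.3212]),
([.41,.81,-.09,1.,-.44,1.67,-.99],[667.6,-116.7,345.6],[3.1344,.606,-1.3639]),
(list(map(float,s["qpos"])),list(map(float,s["eef_pos"])),list(map(float,s["tool_rot"])))]
json.dump(D,open("kd.json","w"))
E
python3 fit.py
```

```text
[339.7 549.9 382.9 347.1 -33.9   2.9   2.9   3.5] [ 0.2  0.2 -0.1  0.5 -0.8  0.6 -0.5  0.7 -0.6  0.1 -0.2  0.1]
```

```bash
cat >> kin.py <<'E'
import json
def par(): return np.array(json.load(open("par.json")))
def Rtool(az,tilt,flip=1):
    zt=np.array([np.cos(az)*np.cos(tilt),np.sin(az)*np.cos(tilt),-np.sin(tilt)]); x=flip*np.array([np.sin(az),-np.cos(az),0]); return np.stack([x,np.cross(zt,x),zt],1)
def ik(p,R,q0,P,w=0.02):
    R=Ro.from_matrix(R)
    def f(q):
        pp,RR=fk(q,P); return np.concatenate([(pp-p)/100,(RR.inv()*R).as_rotvec()*3,w*(q-q0)])
    s=least_squares(f,np.clip(q0,lo+.02,hi-.02),bounds=(lo+.01,hi-.01)); pp,RR=fk(s.x,P)
    return s.x,np.linalg.norm(pp-p),(RR.inv()*R).magnitude()
E
cat > iks.py <<'E'
from kin import *
from h import press,PR
P=par(); rng=np.random.default_rng(0)
T={"press":press([-1.2,7,12+44])[0],"tray":np.array([563,-307,4+44.])}
for nm,g in T.items():
    base=PR["yaw"]-np.pi/2 if nm=="press" else np.radians(-7)
    for daz in ((0,30,60) if nm=="press" else (-30,0,30)):
        for tilt in (20,35,45,55):
            az=base+np.radians(daz); R=Rtool(az,np.radians(tilt)); p=g+19*R[:,2]
            sols=[]
            for k in range(14):
                q0=np.array([-np.arctan2(g[1],g[0])+rng.normal()*.4,rng.uniform(0,1.5),rng.normal()*.4,rng.uniform(.5,2.3),rng.choice([0,-.7,1.5,3.1,2.5]),rng.uniform(.4,1.6),rng.uniform(-2.5,2.5)])
                q,e,er=ik(p,R,q0,P,.003)
                if e<5 and er<.03: sols.append(q)
            sols={tuple(np.round(q,1)) for q in sols}
            print(nm,daz,tilt,[tuple(map(float,s)) for s in list(sols)[:3]])
E
python3 iks.py
```

```text
press 0 20 [(0.4, 1.3, -0.5, 2.4, 3.4, 1.6, 2.2), (0.2, 1.3, -0.2, 2.4, 3.4, 1.7, 1.9), (0.0, 1.3, -0.0, 2.4, 3.4, 1.7, 1.7)]
press 0 35 [(-0.6, 1.4, 0.9, 2.4, 3.5, 1.6, 0.7), (0.5, 1.1, -0.7, 2.4, 3.1, 1.1, 2.3), (0.1, 1.0, -0.1, 2.4, 3.3, 1.2, 1.7)]
press 0 45 [(0.1, 0.9, -0.2, 2.3, 3.2, 0.9, 1.8), (0.2, 0.9, -0.4, 2.3, 3.1, 0.8, 2.0), (-0.7, 1.6, 1.3, 2.3, 3.7, 1.7, 0.3)]
press 0 55 [(-0.3, 0.9, 0.3, 2.2, 3.7, 0.6, 1.1), (0.5, 0.9, -0.8, 2.2, 2.4, 0.6, 2.7), (-0.1, 0.8, 0.0, 2.2, 3.4, 0.5, 1.5)]
press 30 20 [(0.2, 1.2, 0.3, 2.1, 4.2, 1.5, 1.6), (-0.1, 1.4, 0.6, 2.1, 4.1, 1.9, 1.4), (-0.1, 1.4, 0.7, 2.1, 4.0, 2.0, 1.4)]
press 30 35 [(-0.2, 1.2, 0.7, 2.2, 4.1, 1.6, 1.3), (0.3, 1.0, -0.1, 2.2, 4.1, 0.9, 1.6), (1.0, 1.4, -1.2, 2.1, 2.4, 0.4, -2.5)]
press 30 45 [(1.0, 1.3, -1.2, 2.1, 2.1, 0.5, -2.3), (0.1, 0.9, 0.2, 2.1, 4.2, 0.8, 1.4), (0.9, 1.2, -1.1, 2.1, 2.3, 0.3, -2.7)]
press 30 55 [(-0.5, 1.5, 1.3, 2.1, 4.2, 1.7, 0.8), (0.7, 1.0, -0.9, 2.1, 2.0, 0.2, -2.5), (0.4, 0.9, -0.4, 2.1, 4.1, 0.2, 1.6)]
press 60 20 [(0.8, 1.3, -0.6, 1.7, -1.0, 0.8, 1.1), (0.9, 1.3, -0.7, 1.7, -0.8, 0.7, 0
[... 1170 characters left out ...]
, 3.7, 1.3, 1.4)]
tray 0 45 [(1.4, 1.3, -1.2, 2.2, 2.4, 0.8, -2.9), (0.9, 1.0, -0.4, 2.2, 3.3, 0.7, 2.1), (1.3, 1.2, -1.0, 2.2, 2.7, 0.7, 2.9)]
tray 0 55 [(1.3, 1.2, -1.2, 2.1, 2.1, 0.8, -2.8), (0.4, 0.9, 0.2, 2.2, 3.9, 0.6, 1.2), (1.3, 1.2, -1.1, 2.1, 2.2, 0.7, -2.9)]
tray 30 20 [(0.5, 1.4, 0.7, 2.0, 4.2, 1.9, 1.4)]
tray 30 35 [(1.6, 1.4, -1.2, 2.0, 1.6, 0.2, -1.5), (0.3, 1.4, 0.9, 2.0, 4.2, 1.8, 1.2), (1.4, 1.2, -0.8, 2.0, 4.2, 0.2, 1.9)]
tray 30 45 [(1.5, 1.3, -1.1, 2.0, 1.5, 0.3, -1.6), (0.2, 1.4, 1.2, 2.0, 4.2, 1.8, 1.0), (1.5, 1.3, -1.1, 2.0, 1.5, 0.2, -1.6)]
tray 30 55 [(1.4, 1.2, -1.2, 1.9, 1.4, 0.5, -1.6), (1.3, 1.1, -1.0, 1.9, 1.3, 0.3, -1.6), (1.3, 1.1, -0.9, 1.9, 1.2, 0.2, -1.5)]
```

```bash
cat > path.py <<'E'
from kin import *
from h import press,PR,load,cloud,Rp
a=load("top0"); Pc=cloud(a["d"],a)
for n,(u,v) in dict(yellow=(312,246),spare=(228,251),green=(326,141),teal=(264,140)).items():
    w=Pc[v-3:v+4,u-3:u+4].reshape(-1,3); c=np.median(w,0); print(n,c.round(),"press",(Rp().T@(c-[*PR["o"],0])).round())
P=par(); q=np.array([-0.3641, 0.5056, 0.0608, 1.4161, -0.0304, 1.2179, -1.641])
g=press([-1.2,7,12+44])[0]
for daz in (40,50,60,70,80,90):
  for tilt in (25,30,35):
    az=PR["yaw"]-np.pi/2+np.radians(daz); R=Rtool(az,np.radians(tilt))
    out=[]
    for q0 in (np.array([.2,.9,0,1.6,-.8,.9,.8]),np.array([.5,1.1,-.3,1.7,-.8,.8,.9])):
        qq,e,er=ik(g+19*R[:,2],R,q0,P,.02); out.append((qq.round(2).tolist(),round(e,1),round(er,3)))
    print(daz,tilt,out)
E
python3 path.py
```

```text
yellow [468. -58.  73.] press [-47. 187.  73.]
spare [454. 187.  36.] press [195. 145.  36.]
green [764. -98. 107.] press [-154.  -91.  107.]
teal [776.  78.  74.] press [  14. -144.   74.]
40 25 [([1.0, 1.37, -0.95, 1.95, -1.09, 0.24, 1.15], np.float64(9.6), 0.071), ([1.0, 1.37, -0.95, 1.95, -1.09, 0.24, 1.15], np.float64(9.6), 0.071)]
40 30 [([0.94, 1.28, -0.89, 1.95, -1.09, 0.24, 1.07], np.float64(10.8), 0.08), ([0.94, 1.28, -0.89, 1.95, -1.09, 0.24, 1.07], np.float64(10.8), 0.08)]
40 35 [([0.87, 1.19, -0.82, 1.95, -1.09, 0.24, 0.98], np.float64(11.3), 0.084), ([0.87, 1.19, -0.82, 1.95, -1.09, 0.24, 0.98], np.float64(11.3), 0.084)]
50 25 [([0.89, 1.27, -0.78, 1.9, -1.09, 0.45, 1.16], np.float64(0.0), 0.0), ([0.89, 1.27, -0.78, 1.9, -1.09, 0.45, 1.16], np.float64(0.0), 0.0)]
50 30 [([0.85, 1.21, -0.75, 1.91, -1.09, 0.4, 1.11], np.float64(0.0), 0.0), ([0.85, 1.21, -0.75, 1.91, -1.09, 0.4, 1.11], np.float64(0.0), 0.0)]
50 35 [([0.79, 1.15, -0.71, 1.92, -1.09, 0.36, 1.05], np.float64(0.0), 0.0), ([0.79, 1.15, -0.71, 1.92, -1.09, 0.36, 1.05], np.float64(0.0), 0.0)]
60 25 [([0.65, 1.18,
[... 1033 characters left out ...]
8, -0.86, 1.19, 1.01], np.float64(0.0), 0.0), ([0.52, 1.18, -0.34, 1.47, -0.72, 1.11, 0.9], np.float64(0.0), 0.0)]
80 35 [([0.39, 1.12, -0.14, 1.51, -0.85, 1.13, 0.99], np.float64(0.0), 0.0), ([0.49, 1.14, -0.31, 1.51, -0.71, 1.05, 0.88], np.float64(0.0), 0.0)]
90 25 [([0.4, 1.26, -0.17, 1.28, -0.76, 1.41, 0.98], np.float64(0.0), 0.0), ([0.48, 1.27, -0.33, 1.28, -0.63, 1.35, 0.89], np.float64(0.0), 0.0)]
90 30 [([0.37, 1.21, -0.14, 1.32, -0.75, 1.34, 0.98], np.float64(0.0), 0.0), ([0.46, 1.22, -0.31, 1.32, -0.61, 1.28, 0.88], np.float64(0.0), 0.0)]
90 35 [([0.34, 1.16, -0.12, 1.37, -0.73, 1.28, 0.97], np.float64(0.0), 0.0), ([0.43, 1.17, -0.28, 1.36, -0.6, 1.21, 0.87], np.float64(0.0), 0.0)]
```

```bash
cat > plan.py <<'E'
from kin import *
from h import press,PR,delta,pose
P=par(); 
az=PR["yaw"]-np.pi/2+np.radians(68); R=Rtool(az,np.radians(30)); zt=R[:,2]
g=press([-1.2,7,12+45])[0]; grasp=g+19*zt
def cont(q,pts,n=10):
    for (p,Rt) in pts:
        p0,R0=fk(q,P); rv=(R0.inv()*Ro.from_matrix(Rt)).as_rotvec()
        for i in range(1,n+1):
            q,e,er=ik(p0+(p-p0)*i/n,(R0*Ro.from_rotvec(rv*i/n)).as_matrix(),q,P,.003)
        print(q.round(2),round(e,1),round(er,3))
    return q
if __name__=="__main__":
    p0,R0,s=pose(); q=np.array(s["qpos"])
    W1=press([-150,140,300])[0]; pre=grasp-130*zt
    print("W1",W1.round(),"pre",pre.round(),"grasp",grasp.round())
    q=cont(q,[(W1,R),(pre,R),(grasp,R),(grasp+[0,0,8],R)])
    T=np.array([563,-307,4+45.])
    for az2 in (81,60,50,40):
        R2=Rtool(np.radians(az2),np.radians(30)); t=T+19*R2[:,2]; print(az2); cont(q,[(grasp-130*zt+[0,0,60],R),(t+[0,0,100],R2),(t,R2)])
    delta(W1,R)
E
python3 plan.py
```

```text
W1 [ 538. -147.  300.] pre [618. -67. 112.] grasp [635.  44.  48.]
[ 0.97  0.8  -0.48  1.58 -0.61  1.36  0.68] 0.0 0.0
[ 0.8   1.09 -0.49  1.56 -0.64  1.05  0.78] 0.0 0.0
[ 0.69  1.18 -0.55  1.65 -0.72  0.81  0.85] 0.0 0.0
[ 0.69  1.17 -0.56  1.66 -0.72  0.81  0.84] 0.0 0.0
81
[ 0.8   1.   -0.5   1.57 -0.65  1.11  0.72] 0.0 0.0
[ 0.99  1.15 -0.39  1.19 -0.49  1.49  0.75] 0.0 0.0
[ 0.98  1.29 -0.38  1.15 -0.46  1.42  0.82] 0.0 0.0
60
[ 0.8   1.   -0.5   1.57 -0.65  1.11  0.72] 0.0 0.0
[ 1.11  1.05 -0.41  1.52 -0.7   1.12  0.78] 0.0 0.0
[ 1.1   1.2  -0.4   1.48 -0.69  1.05  0.87] 0.0 0.0
50
[ 0.8   1.   -0.5   1.57 -0.65  1.11  0.72] 0.0 0.0
[ 1.16  1.01 -0.45  1.67 -0.84  0.95  0.83] 0.0 0.0
[ 1.16  1.17 -0.44  1.63 -0.84  0.87  0.93] 0.0 0.0
40
[ 0.8   1.   -0.5   1.57 -0.65  1.11  0.72] 0.0 0.0
[ 1.23  0.98 -0.52  1.82 -1.02  0.76  0.92] 0.0 0.0
[ 1.23  1.16 -0.52  1.78 -1.03  0.67  1.05] 0.0 0.0
rows 9 turn/row [5.82, -3.96, -6.82]
[33.2, 15.6, 5.0]
[31.3, 19.8, 0.9]
[28.7, 23.2, -3.3]
[25.4, 25.9, -7.7]
[21.5, 27.7, -12.1]
[17.2, 28.5, -16.3]
[12.5, 28.5, -20.2]
[7.6, 27.4, -23.7]
[2.7, 25.5, -26.8]
```

play_rows(targets=[{"slide": [0,45,0],"turn": [0,0,0],"hand": 50},{"slide": [0,45,0],"turn": [0,0,0],"hand": 85}])

```text
clock: 17.32
eef_pos: [516.1, 154.9, 341.8]
tool_rot: [3.139, -0.001, -1.34]
force: [0.0, -0.3, 0.5]
width: 55.9
```

```bash
python3 plan.py | tail -10
```

```text
rows 9 turn/row [5.86, -3.94, -6.83]
[33.2, 5.3, 4.7]
[32.6, 9.6, 1.7]
[31.2, 13.4, -1.7]
[29.2, 16.6, -5.3]
[26.5, 19.2, -9.1]
[23.3, 21.1, -12.9]
[19.7, 22.1, -16.6]
[15.8, 22.4, -20.1]
[11.7, 21.8, -23.3]
```

play_rows(targets=[{"slide": [33.2,5.3,4.7],"turn": [5.86,-3.94,-6.83],"hand": 85},{"slide": [32.6,9.6,1.7],"turn": [5.86,-3.94,-6.83],"hand": 85},{"slide": [31.2,13.4,-1.7],"turn": [5.86,-3.94,-6.83],"hand": 85},{"slide": [29.2,16.6,-5.3],"turn": [5.86,-3.94,-6.83],"hand": 85},{"slide": [26.5,19.2,-9.1],"turn": [5.86,-3.94,-6.83],"hand": 85}])

```text
clock: 17.95
eef_pos: [521.1, 21.8, 323.9]
tool_rot: [-2.689, 0.182, -0.806]
force: [-0.3, -0.2, 0.5]
width: 85.0
```

play_rows(targets=[{"slide": [23.3,21.1,-12.9],"turn": [5.86,-3.94,-6.83],"hand": 85},{"slide": [19.7,22.1,-16.6],"turn": [5.86,-3.94,-6.83],"hand": 85},{"slide": [15.8,22.4,-20.1],"turn": [5.86,-3.94,-6.83],"hand": 85},{"slide": [11.7,21.8,-23.3],"turn": [5.86,-3.94,-6.83],"hand": 85},{"slide": [0,0,0],"turn": [0,0,0],"hand": 85}])

```text
clock: 18.58
eef_pos: [512.7, -113.0, 314.0]
tool_rot: [-2.218, 0.104, -0.295]
force: [-0.1, 0.6, -0.7]
width: 85.0
```

```bash
python3 - <<'E'
from plan import *
p,R0,s=pose(); print(s["clock"],p.round(),np.round(s["qpos"],2)); 
delta(grasp-130*zt,R)
E
```

```text
18.575 [ 513. -113.  314.] [ 0.84  0.63 -0.28  1.73 -0.72  1.29  0.61]
rows 5 turn/row [1.33, -0.71, -1.9]
[21.6, 21.5, 35.0]
[21.3, 23.0, 34.2]
[21.0, 24.5, 33.4]
[20.5, 25.9, 32.6]
[20.0, 27.4, 31.7]
```

play_rows(targets=[{"slide": [21.6,21.5,35],"turn": [1.33,-0.71,-1.9],"hand": 85},{"slide": [21.3,23,34.2],"turn": [1.33,-0.71,-1.9],"hand": 85},{"slide": [21,24.5,33.4],"turn": [1.33,-0.71,-1.9],"hand": 85},{"slide": [20.5,25.9,32.6],"turn": [1.33,-0.71,-1.9],"hand": 85},{"slide": [10,14,16],"turn": [1.33,-0.71,-1.9],"hand": 85}])

```text
clock: 19.2
eef_pos: [608.7, -63.0, 135.3]
tool_rot: [-2.094, -0.004, -0.14]
force: [0.0, 0.1, 0.5]
width: 84.8
```

```bash
python3 - <<'E'
from plan import *
from h import *
p,R0,s=pose(); print(s["clock"],p.round(),np.round(s["qpos"],2),R0.as_matrix().round(2).tolist()); snap("30",("wrist","side"))
delta(grasp-100*zt,R)
E
```

```text
19.2 [609. -63. 135.] [ 0.73  1.03 -0.36  1.58 -0.74  1.13  0.86] [[0.99, -0.07, 0.12], [-0.14, -0.5, 0.86], [0.0, -0.87, -0.5]]
rows 1 turn/row [-0.04, 0.51, 0.38]
[10.9, 20.3, 39.2]
```

View pics/wrist30.png

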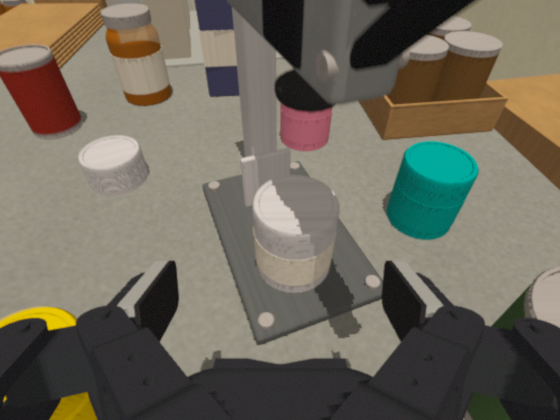

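View pics/side30.png

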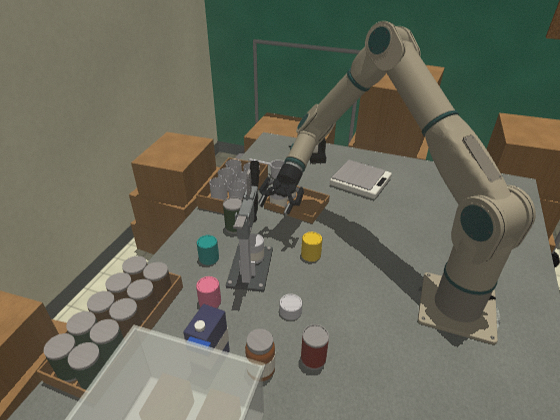

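```bash
python3 - <<'E'
from plan import *
from h import *
a=load("wrist30"); L=(cloud(a["d"],a)-[*PR["o"],0])@Rp(); ok=(a["d"]>0)
w=ok&(np.hypot(L[...,0]+1,L[...,1]-7)<45)&(L[...,2]>25)&(L[...,2]<80); Q=L[w]
f=least_squares(lambda c:np.hypot(Q[:,0]-c[0],Q[:,1]-c[1])-33,[0,0],loss="soft_l1"); print("tin",f.x,np.abs(f.fun).mean())
top=L[ok&(np.hypot(L[...,0]+1,L[...,1]-7)<30)&(L[...,2]>80)&(L[...,2]<95)]; print("lid z",np.percentile(top[:,2],[5,50,95]))
cam=-a["R"].T@a["t"]; c=Rp().T@(cam-[*PR["o"],0]); print("cam press",c)
pt=Rp().T@(np.array(read_state()["eef_pos"])-[*PR["o"],0]); cg=c+(Rp().T@(grasp-[*PR["o"],0])-pt); print("cam at grasp",cg)
S=L[ok&(L[...,2]>170)&(np.abs(L[...,1])<60)]; 
for t in np.linspace(0,1,6):
    cc=c+(cg-c)*t; d=np.linalg.norm(S-cc,axis=1); print(round(t,1),cc.round(),d.min().round(),S[d.argmin()].round())
E
```

```text
tin [-1.11103101  7.60428081] 0.30020129190348344
lid z [85.28320795 86.11866634 87.27915864]
cam press [-169.26437022   85.92431805  264.1957296 ]
cam at grasp [-70.79462999  34.59836533 177.06473377]
0.0 [-169.   86.  264.] 67.0 [-164.   59.  203.]
0.2 [-150.   76.  247.] 49.0 [-164.   59.  203.]
0.4 [-130.   65.  229.] 42.0 [-155.   59.  196.]
0.6 [-110.   55.  212.] 45.0 [-149.   50.  190.]
0.8 [-90.  45. 194.] 46.0 [-54.  21. 209.]
1.0 [-71.  35. 177.] 31.0 [-53.  16. 194.]
```

play_rows(targets=[{"slide": [10.9,20.3,39.2],"turn": [0,0.5,0.4],"hand": 85},{"slide": [0,0,20],"turn": [0,0,0],"hand": 85},{"slide": [0,0,0],"turn": [0,0,0],"hand": 85}])

```text
clock: 19.68
eef_pos: [625.2, -23.9, 91.9]
tool_rot: [-2.094, -0.003, -0.15]
force: [-0.3, -0.2, 0.4]
width: 85.1
```

```bash
sed -i 's/press(\[-1.2,7,12+45\])/press([-1.1,7.6,12+45])/' plan.py; python3 - <<'E'
from plan import *
from h import *
st(); snap("31")
delta(grasp,R,4)
E
```

```text
19.675 press xyz [-50.   26.5  91.9] F [-0.3 -0.2  0.4] w 85.1
rows 4 turn/row [0.02, -0.04, 0.06]
[-0.5, 0.8, 20.8]
[-0.5, 0.8, 20.8]
[-0.5, 0.8, 20.8]
[-0.4, 0.8, 20.8]
```

View pics/wrist31.png

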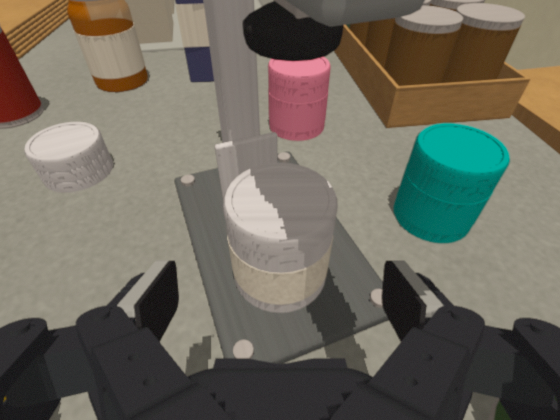

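play_rows(targets=[{"slide": [-0.5,0.8,20.8],"turn": [0,0,0],"hand": 85},{"slide": [-0.5,0.8,20.8],"turn": [0,0,0],"hand": 85},{"slide": [-0.5,0.8,20.8],"turn": [0,0,0],"hand": 85},{"slide": [-0.4,0.8,20.8],"turn": [0,0,0],"hand": 85},{"slide": [0,0,0],"turn": [0,0,0],"hand": 85}])

```text
clock: 20.35
eef_pos: [634.5, 45.5, 46.1]
tool_rot: [-2.094, -0.003, -0.151]
force: [0.6, 0.3, -0.3]
width: 85.2
```

```bash
python3 - <<'E'
from plan import *
from h import *
st(); snap("32")
delta(grasp,R,1)
E
```

```text
20.35 press xyz [15.4  1.5 46.1] F [ 0.6  0.3 -0.3] w 85.2
rows 1 turn/row [0.06, -0.15, 0.18]
[-0.2, -1.4, -0.5]
```

View pics/wrist32.png

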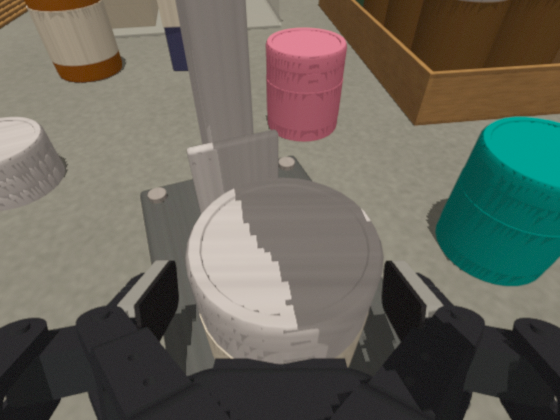

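play_rows(targets=[{"slide": [0,-1.4,0],"turn": [0,0,0],"hand": 75},{"slide": [0,0,0],"turn": [0,0,0],"hand": 66},{"slide": [0,0,0],"turn": [0,0,0],"hand": 55},{"slide": [0,0,0],"turn": [0,0,0],"hand": 55},{"slide": [0,0,0],"turn": [0,0,0],"hand": 55}])

```text
clock: 21.02
eef_pos: [635.8, 43.6, 47.9]
tool_rot: [-2.096, -0.005, -0.154]
force: [-1.1, -3.1, 5.4]
width: 63.1
```

```bash
python3 - <<'E'
from plan import *
from h import *
st(); snap("33",("wrist","side"))
E
```

```text
21.025 press xyz [13.2  0.7 47.9] F [-1.1 -3.1  5.4] w 63.1
```

View pics/wrist33.png

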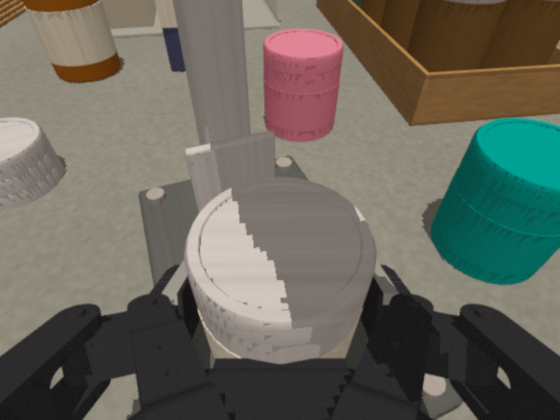

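play_rows(targets=[{"slide": [0,0,0],"turn": [0,0,0],"hand": 80},{"slide": [0,0,0],"turn": [0,0,0],"hand": 82},{"slide": [0,0,5],"turn": [0,0,0],"hand": 82},{"slide": [0,0,5],"turn": [0,0,0],"hand": 82},{"slide": [0,0,0],"turn": [0,0,0],"hand": 75}])

```text
clock: 21.75
eef_pos: [636.4, 53.6, 42.2]
tool_rot: [-2.095, -0.004, -0.152]
force: [-0.7, -0.6, -0.6]
width: 75.4
```

play_rows(targets=[{"slide": [0,0,0],"turn": [0,0,0],"hand": 68},{"slide": [0,0,0],"turn": [0,0,0],"hand": 55},{"slide": [0,0,0],"turn": [0,0,0],"hand": 55},{"slide": [0,0,0],"turn": [0,0,0],"hand": 55}])

```text
clock: 22.25
eef_pos: [636.8, 52.5, 42.5]
tool_rot: [-2.096, -0.005, -0.154]
force: [0.7, -1.3, 2.0]
width: 64.0
```

```bash
python3 - <<'E'
from plan import *
from h import *
st(); snap("34",("wrist","side"))
a=load("wrist34"); L=(cloud(a["d"],a)-[*PR["o"],0])@Rp(); ok=(a["d"]>0)
top=L[ok&(np.hypot(L[...,0],L[...,1]-5)<45)&(L[...,2]>82)&(L[...,2]<95)]; print(cv2.minEnclosingCircle(top[:,:2].astype(np.float32)),np.percentile(top[:,2],[2,50,98]))
E
```

```text
22.25 press xyz [21.6 -2.4 42.5] F [ 0.7 -1.3  2. ] w 64.0
((-9.76819896697998, 9.238137245178223), 41.625) [83.28057642 86.33735236 94.07291087]
```

View pics/wrist34.png

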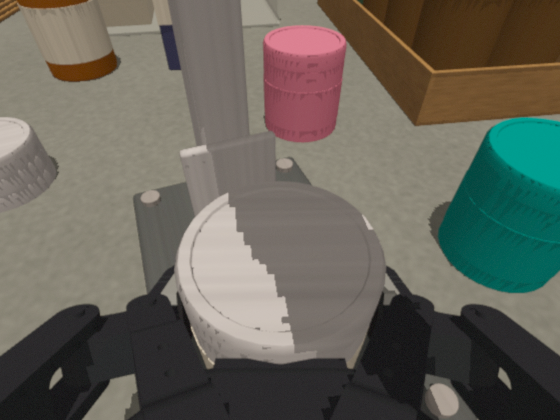

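play_rows(targets=[{"slide": [0,-3.5,-2],"turn": [0,0,0],"hand": 55},{"slide": [0,-5.2,-3],"turn": [0,0,0],"hand": 55},{"slide": [0,0,0],"turn": [0,0,0],"hand": 55}])

```text
clock: 22.72
eef_pos: [636.7, 52.6, 52.7]
tool_rot: [-2.097, -0.005, -0.153]
force: [-0.2, 0.4, -3.4]
width: 63.3
```

```bash
python3 - <<'E'
from plan import *
from h import *
st(); snap("35",("wrist","side"))
a=load("wrist35"); L=(cloud(a["d"],a)-[*PR["o"],0])@Rp(); ok=(a["d"]>0)
t=L[ok&(np.hypot(L[...,0]-2,L[...,1]-5)<28)&(L[...,2]>90)&(L[...,2]<110)]
A=np.c_[t[:,:2],np.ones(len(t))]; c=np.linalg.lstsq(A,t[:,2],rcond=None)[0]; print("lid plane slope deg",np.degrees(c[:2]),"z",np.median(t[:,2]))
E
```

```text
22.725 press xyz [21.8 -2.3 52.7] F [-0.2  0.4 -3.4] w 63.3
lid plane slope deg [ 0.12995478 -0.37606341] z 96.29493331136896
```

View pics/side35.png

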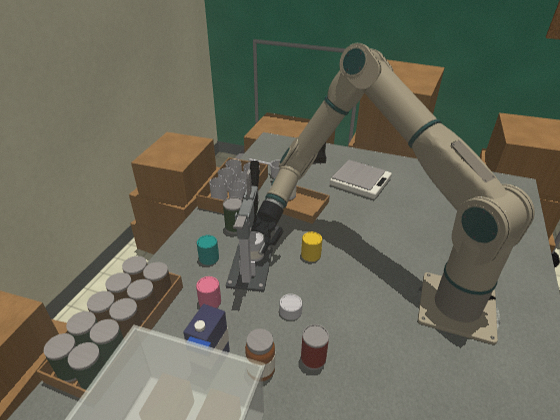

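play_rows(targets=[{"slide": [0,8,-13.9],"turn": [0,0,0],"hand": 55},{"slide": [0,12,-20.8],"turn": [0,0,0],"hand": 55},{"slide": [0,15,-26],"turn": [0,0,0],"hand": 55},{"slide": [0,15,-26],"turn": [0,0,0],"hand": 55},{"slide": [0,12,-20.8],"turn": [0,0,0],"hand": 55}])

```text
clock: 23.45
eef_pos: [617.1, -73.2, 51.8]
tool_rot: [-2.098, -0.004, -0.155]
force: [-0.3, 0.2, -2.9]
width: 63.3
```

```bash
cat >> h.py <<'E'
def tinfit(tag):
    from scipy.optimize import least_squares
    a=load(tag); P=cloud(a["d"],a); p,R,s=pose(); T=R.as_matrix()
    az=np.arctan2(T[1,2],T[0,2]); h=np.array([np.cos(az),np.sin(az),0]); r=np.array([np.sin(az),-np.cos(az),0])
    D=P-p; X=D@h; Y=D@r; Zr=D[...,2]; ok=(a["d"]>0)
    m=ok&(np.hypot(X+25,Y)<30)&(Zr>25)&(Zr<60); z=np.median(Zr[m]); A=np.c_[X[m],Y[m],np.ones(m.sum())]; g=m&(np.abs(Zr-z)<2.5); A=np.c_[X[g],Y[g],np.ones(g.sum())]; c=np.linalg.lstsq(A,Zr[g],rcond=None)[0]
    w=ok&(np.hypot(X+25,Y)<50)&(np.abs(Zr-z)<1.8); hx=cv2.convexHull(np.c_[X[w],Y[w]].astype(np.float32))[:,0]
    f=least_squares(lambda q:np.hypot(hx[:,0]-q[0],hx[:,1]-q[1])-33,[-25,0],loss="soft_l1")
    print("tin rel TCP: fwd %.1f right %.1f lidtop %.1f; slopes deg %s; az %.1f"%(*f.x,z,np.degrees(c[:2]).round(2),np.degrees(az)), "hull",hx.min(0),hx.max(0)); return p+f.x[0]*h+f.x[1]*r, z
E
python3 - <<'E'
from h import *
st(); snap("36"); print(tinfit("wrist36"))
E
```

```text
23.45 press xyz [-96.1  45.7  51.8] F [-0.3  0.2 -2.9] w 63.3
tin rel TCP: fwd -21.2 right -1.4 lidtop 44.9; slopes deg [-0.43  0.13]; az 80.7 hull [-61.075405 -41.886   ] [12.653071 39.954292]
(array([612.31939383, -98.38115953,  50.49740919]), np.float64(44.9421998021394))
```

View pics/wrist36.png

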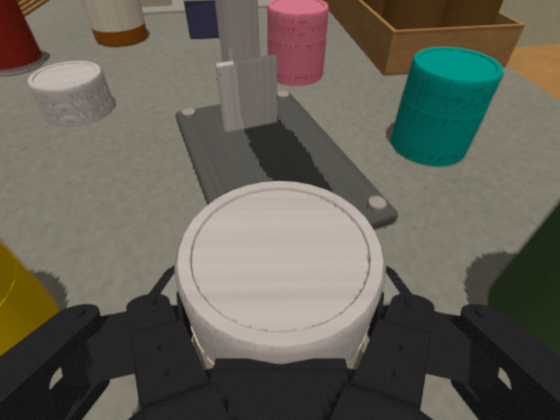

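```bash
cat > place.py <<'E'
from kin import *
from h import *
T=np.array([563,-307.]); az2=np.radians(60); R2=Rtool(az2,np.radians(30.1)); h2=np.array([np.cos(az2),np.sin(az2)])
def tgt(zb,fwd=21.2): return np.array([*(T+fwd*h2),zb+30.3])
if __name__=="__main__":
    delta(tgt(70),R2,7)
E
python3 place.py
```

```text
rows 7 turn/row [0.04, 2.55, 1.54]
[-1.3, 9.5, -30.1]
[0.3, 9.4, -30.1]
[1.9, 9.4, -30.1]
[3.5, 9.3, -30.0]
[5.0, 9.2, -29.8]
[6.6, 9.0, -29.6]
[8.2, 8.8, -29.2]
```

play_rows(targets=[{"slide": [-1.3,9.5,-30.1],"turn": [0.04,2.55,1.54],"hand": 55},{"slide": [0.3,9.4,-30.1],"turn": [0.04,2.55,1.54],"hand": 55},{"slide": [1.9,9.4,-30.1],"turn": [0.04,2.55,1.54],"hand": 55},{"slide": [3.5,9.3,-30],"turn": [0.04,2.55,1.54],"hand": 55},{"slide": [5,9.2,-29.8],"turn": [0.04,2.55,1.54],"hand": 55}])

```text
clock: 24.12
eef_pos: [586.7, -223.1, 86.9]
tool_rot: [-2.093, 0.001, -0.416]
force: [-0.4, -0.1, -3.2]
width: 64.1
```

play_rows(targets=[{"slide": [6.6,9,-29.6],"turn": [0.04,2.55,1.54],"hand": 55},{"slide": [8.2,8.8,-29.2],"turn": [0.04,2.55,1.54],"hand": 55},{"slide": [0,0,0],"turn": [0,0,0],"hand": 55},{"slide": [0,0,0],"turn": [0,0,0],"hand": 55}])

```text
clock: 24.62
eef_pos: [575.4, -281.2, 101.1]
tool_rot: [-2.09, 0.003, -0.517]
force: [0.2, 0.7, -3.5]
width: 64.1
```

```bash
python3 - <<'E'
from place import *
p,R,s=pose(); print(s["clock"],p.round(1),np.round(s["force"],1),s["width"],np.round(s["qpos"],2)); snap("40",("wrist","top","side")); print(tinfit("wrist40"))
a=load("top40"); P=cloud(a["d"],a); Z=P[...,2]
m=np.zeros(Z.shape,bool); m[155:245,355:435]=True
fl=m&(Z>1)&(Z<10)&(a["d"]>0); print("floor",np.median(P[fl][:,2]))
delta(tgt(20),R2,2)
E
```

```text
24.625 [ 575.4 -281.2  101.1] [ 0.2  0.7 -3.5] 64.12061493539652 [ 1.02  1.09 -0.28  1.51 -0.81  1.15  0.89]
tin rel TCP: fwd -28.5 right 0.5 lidtop 43.5; slopes deg [ 0.37 -0.37]; az 60.6 hull [-62.267815 -40.656384] [ 6.8187947 40.07377  ]
(array([ 562.32674903, -305.09588538,  101.055895  ]), np.float64(43.54743606382071))
floor 3.2235487228636694
rows 2 turn/row [-0.19, 0.25, 0.04]
[1.2, 24.2, 8.8]
[1.2, 24.1, 8.9]
```

View pics/wrist40.png

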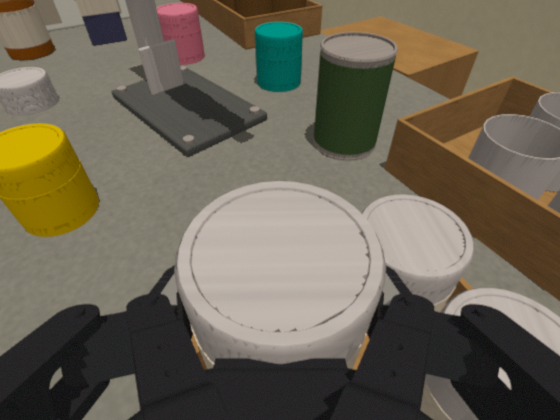

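View pics/top40.png

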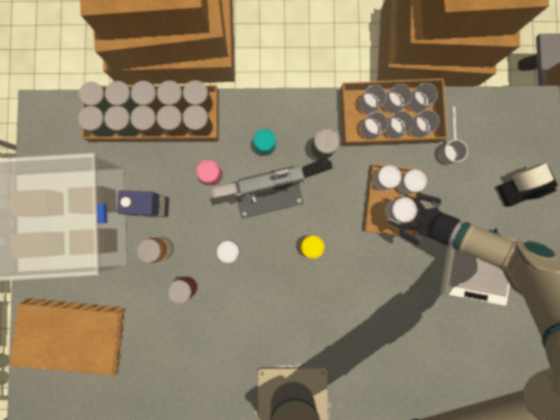

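```bash
python3 - <<'E'
from place import *
a=load("top40"); P=cloud(a["d"],a); Z=P[...,2]; m=np.zeros(Z.shape,bool); m[185:235,380:425]=True
g=a["im"].astype(int).min(2)
t=m&(Z>138)&(Z<150)&(g>120); q=P[t]; print(len(q),cv2.minEnclosingCircle(q[:,:2].astype(np.float32)),np.percentile(q[:,:2],[1,99],axis=0),np.median(q[:,2]))
for n,box in dict(a=(165,200,370,403),b=(165,200,402,430)).items():
    m=np.zeros(Z.shape,bool); m[box[0]:box[1],box[2]:box[3]]=True; q=P[m&(Z>70)&(Z<85)&(g>110)]; print(n,len(q),q[:,:2].min(0),q[:,:2].max(0),np.median(q[:,2]))
E
```

```text
479 ((567.2904663085938, -300.7239685058594), 33.28339767456055) [[ 537.34995158 -330.93840089]
 [ 597.56134372 -268.88581464]] 143.94582588695772
a 411 [ 635.26032347 -314.81027466] [ 700.01112638 -250.48402791] 77.84447590910418
b 421 [ 623.2152093  -389.14354901] [ 687.14828139 -324.03433277] 77.76801459515856
```

play_rows(targets=[{"slide": [1.2,24.2,8.8],"turn": [-0.19,0.25,0.04],"hand": 55},{"slide": [1.2,24.1,8.9],"turn": [-0.19,0.25,0.04],"hand": 55},{"slide": [0,0,0],"turn": [0,0,0],"hand": 55}])

```text
clock: 25.15
eef_pos: [572.2, -289.0, 48.2]
tool_rot: [-2.097, 0.004, -0.525]
force: [0.3, 0.1, -1.6]
width: 63.5
```

```bash
python3 - <<'E'
from place import *
p,R,s=pose(); print(s["clock"],p.round(1),np.round(s["force"],1),s["width"]); snap("41",("wrist","side"))
delta(tgt(8),R2,3)
E
```

```text
25.15 [ 572.2 -289.    48.2] [ 0.3  0.1 -1.6] 63.51676091955672
rows 3 turn/row [-0.01, -0.02, -0.01]
[-0.1, 3.6, 2.3]
[-0.1, 3.6, 2.3]
[-0.1, 3.6, 2.3]
```

View pics/wrist41.png

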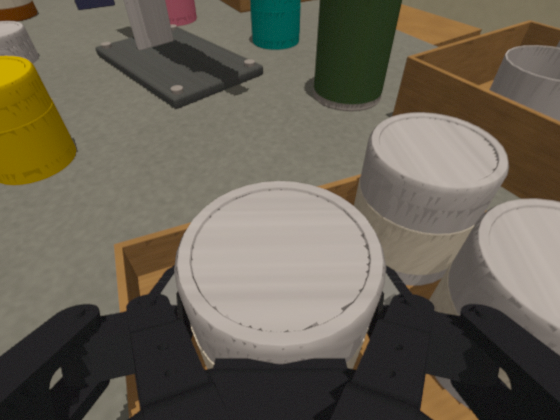

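View pics/side41.png

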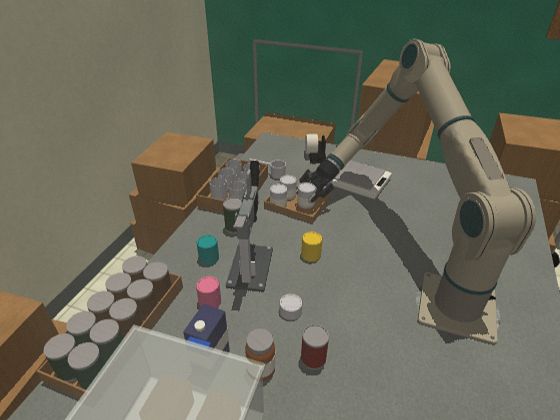

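play_rows(targets=[{"slide": [0,4,2.4],"turn": [0,0,0],"hand": 55},{"slide": [0,4,2.4],"turn": [0,0,0],"hand": 55},{"slide": [0,2.6,1.5],"turn": [0,0,0],"hand": 55},{"slide": [0,0,0],"turn": [0,0,0],"hand": 55}])

```text
clock: 25.75
eef_pos: [573.1, -290.1, 37.6]
tool_rot: [-2.097, 0.0, -0.526]
force: [-0.7, 0.5, -2.5]
width: 63.8
```

```bash
python3 - <<'E'
from place import *
p,R,s=pose(); print(s["clock"],p.round(1),np.round(s["force"],1),s["width"]); snap("42",("top",))
a=load("top42"); P=cloud(a["d"],a); Z=P[...,2]; m=np.zeros(Z.shape,bool); m[185:235,370:425]=True
t=m&(Z>70)&(Z<95)&(a["im"].min(2)>120); v,u=np.nonzero(t); q=P[t]; q=q[q[:,0]<605]; print(len(q),cv2.minEnclosingCircle(q[:,:2].astype(np.float32)),np.median(q[:,2]))
E
```

```text
25.75 [ 573.1 -290.1   37.6] [-0.7  0.5 -2.5] 63.79913882668771
422 ((564.65283203125, -309.91375732421875), 33.08187484741211) 80.38092776018988
```

play_rows(targets=[{"slide": [0,1,0.6],"turn": [0,0,0],"hand": 55},{"slide": [0,1,0.6],"turn": [0,0,0],"hand": 55},{"slide": [0,0,0],"turn": [0,0,0],"hand": 55}])

```text
clock: 26.18
eef_pos: [573.2, -290.1, 35.5]
tool_rot: [-2.097, -0.0, -0.525]
force: [-0.2, 0.6, -1.8]
width: 63.6
```

play_rows(targets=[{"slide": [0,0.6,0.35],"turn": [0,0,0],"hand": 55},{"slide": [0,0,0],"turn": [0,0,0],"hand": 55}])

```text
clock: 26.42
eef_pos: [573.2, -290.1, 34.8]
tool_rot: [-2.097, -0.0, -0.526]
force: [0.3, 0.1, -2.4]
width: 63.8
```

play_rows(targets=[{"slide": [0,0.6,0.35],"turn": [0,0,0],"hand": 55},{"slide": [0,0,0],"turn": [0,0,0],"hand": 55}])

```text
clock: 26.68
eef_pos: [573.3, -290.1, 34.6]
tool_rot: [-2.097, -0.0, -0.525]
force: [-0.5, -0.5, -0.4]
width: 63.3
```

play_rows(targets=[{"slide": [0,0.6,0.35],"turn": [0,0,0],"hand": 55},{"slide": [0,0,0],"turn": [0,0,0],"hand": 55}])

```text
clock: 26.92
eef_pos: [573.3, -290.1, 34.6]
tool_rot: [-2.096, -0.001, -0.525]
force: [-3.8, -1.5, 5.4]
width: 63.5
```

Contact with the tray floor. Open gently and check.

play_rows(targets=[{"slide": [0,0,0],"turn": [0,0,0],"hand": 66},{"slide": [0,0,0],"turn": [0,0,0],"hand": 71},{"slide": [0,0,0],"turn": [0,0,0],"hand": 76},{"slide": [0,0,0],"turn": [0,0,0],"hand": 78}])

```text
clock: 27.42
eef_pos: [573.3, -290.1, 33.3]
tool_rot: [-2.097, -0.0, -0.526]
force: [-0.5, -0.3, -0.6]
width: 77.8
```

```bash
python3 - <<'E'
from place import *
p,R,s=pose(); print(s["clock"],p.round(1),np.round(s["force"],1),s["width"]); snap("43",("top","wrist"))
a=load("top43"); P=cloud(a["d"],a); Z=P[...,2]; m=np.zeros(Z.shape,bool); m[185:235,370:425]=True
t=m&(Z>70)&(Z<95)&(a["im"].min(2)>120); q=P[t]; q=q[q[:,0]<605]; print(len(q),cv2.minEnclosingCircle(q[:,:2].astype(np.float32)),np.median(q[:,2]))
E
```

```text
27.425 [ 573.3 -290.1   33.3] [-0.5 -0.3 -0.6] 77.78572364552411
420 ((564.5709838867188, -310.2305603027344), 33.422096252441406) 77.33223436151644
```

View pics/wrist43.png

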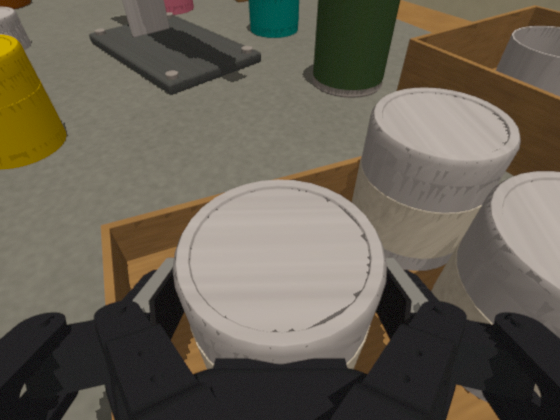

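play_rows(targets=[{"slide": [0,0,-10],"turn": [0,0,0],"hand": 78},{"slide": [0,0,-20],"turn": [0,0,0],"hand": 78},{"slide": [0,0,-30],"turn": [0,0,0],"hand": 78},{"slide": [0,-10,-30],"turn": [0,0,0],"hand": 78},{"slide": [0,-20,-30],"turn": [0,0,0],"hand": 78}])

```text
clock: 28.15
eef_pos: [526.9, -369.4, 120.2]
tool_rot: [-2.099, 0.001, -0.528]
force: [0.8, -0.3, 0.6]
width: 77.9
```

play_rows(targets=[{"slide": [0,-30,-15],"turn": [0,0,0],"hand": 78},{"slide": [0,-30,-15],"turn": [0,0,0],"hand": 78},{"slide": [0,0,0],"turn": [0,0,0],"hand": 78}])

```text
clock: 28.52
eef_pos: [531.2, -365.3, 190.4]
tool_rot: [-2.1, -0.006, -0.527]
force: [0.6, -0.6, -0.8]
width: 78.2
```

```bash
python3 - <<'E'
from place import *
p,R,s=pose(); print(s["clock"],p.round(1),np.round(s["force"],1),np.round(s["qd"],3)); snap("44",("top","wrist","side"))
a=load("top44"); P=cloud(a["d"],a); Z=P[...,2]; g=a["im"].min(2)
b=load("top0"); PB=cloud(b["d"],b)
m=np.zeros(Z.shape,bool); m[160:245,365:432]=True
t=(m&(Z>70)&(Z<85)&(g>110)).astype(np.uint8); n,l=cv2.connectedComponents(t)
for i in range(1,n):
    q=P[l==i]
    if len(q)>50: print("now",cv2.minEnclosingCircle(q[:,:2].astype(np.float32)),np.median(q[:,2]))
L=(P-[*PR["o"],0])@Rp(); mm=(a["d"]>0)&(np.abs(L[...,1])<4)&(np.abs(L[...,0])<12)&(L[...,2]>230)&(L[...,2]<360); print("ram",np.percentile(L[mm][:,2],95))
cv2.imwrite("pics/diff.png",cv2.absdiff(a["im"],b["im"]))
w=load("wrist44"); P=cloud(w["d"],w); Z=P[...,2]; ok=(w["d"]>0)&(np.hypot(P[...,0]-564,P[...,1]+309)<28)&(Z>60)
q=P[ok]; A=np.c_[q[:,:2],np.ones(len(q))]; c=np.linalg.lstsq(A,q[:,2],rcond=None)[0]; print("lid slope",np.degrees(c[:2]),np.median(q[:,2]))
E
```

```text
28.525 [ 531.2 -365.3  190.4] [ 0.6 -0.6 -0.8] [-0.002  0.05   0.016  0.03   0.024 -0.03   0.01 ]
now ((667.3150634765625, -283.4358825683594), 33.002620697021484) 77.83900695543603
now ((655.3468627929688, -356.4009704589844), 33.53561782836914) 77.70676253396903
now ((564.5982666015625, -310.48114013671875), 33.314491271972656) 77.47400364281063
ram 342.6128071131935
lid slope [0.49565046 0.2088231 ] 78.21563718153689
```

View pics/wrist44.png

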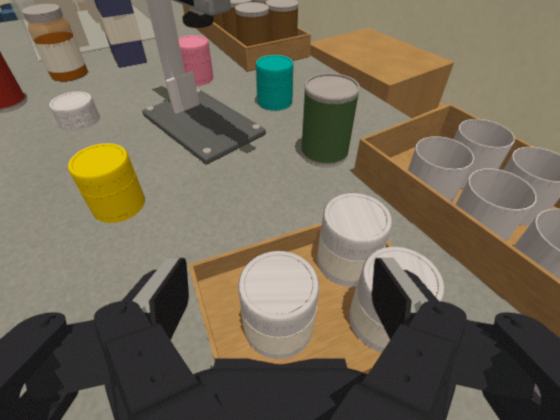

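View pics/diff.png

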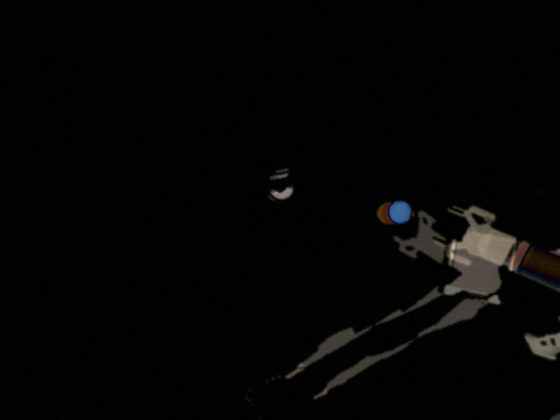

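View pics/side44.png

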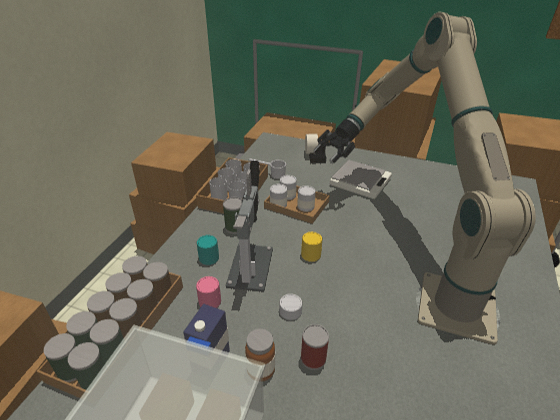

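```bash
python3 -c "
from cell import *
print(finish_job())"
```

```text
the job is handed in; nothing more can be done
None
```

The job is handed in at about 28.6 s of the 67 s allowed: the lid is home, the ram is fully up, and the tin stands upright in the free part of the tray. No verdict was reported.

- **Pressing:** I hooked one finger on the trigger rather than squeezing with the gripper, so the wrist force read the squeeze directly. Two free strokes and one stroke at about 14 N took the ram from 65 to 80 mm. A fourth stroke stiffened, and I stopped it at about 29 N. The lid then measured the same height (about 86 mm over the table) with the pad on it and with the ram back at its 80 mm notch, so I took it as fully home.
- **Release:** I held the lever down for about 2 s. The ram top then measured about 342 mm, against 341 mm nominal for fully up, and was still there at the end.
- **Tin:** The first grip sat too far back on the tin (63 mm wide), so I opened, moved 10 mm deeper and gripped again. The tin came out level and was lowered until it touched the tray floor before I let go.

Last checks:
- **Placed tin:** it stands about 4 mm from the middle of the free part, with the lid within about 0.5° of level. Its lid top reads 77.5 mm, against 77.7 to 77.8 mm for the finished tins.
- **Everything else:** the two finished tins moved less than 1 mm in the measurements. A comparison of the first and last top pictures shows changes only at the ram, the tin and the arm with its shadow. The robot touches nothing.
- **Disagreements:** one wrist-camera fit put the gripped tin about 7 mm off. I used the top-camera position instead, since it agreed with the earlier wrist-camera fit. The grip width read 63 to 64 mm on the 66 mm tin throughout, but the tin did not slip.

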